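Nest the pastry cutters in their tin

TASK

Put the set of round pastry cutters away: stand the smallest in the middle of the white tin base, then set each next larger cutter down around it, one at a time in order of size, so that all four stand nested on the base's floor, and last put the cover over them so that it stands level inside the base's rim. Lower each piece down rather than dropping it, let go of it before fetching the next, keep what is already placed standing centred on the base, and leave the shaker, the ramekin and the bench scraper where they are.

Things in the scene. Friction and masses are not known exactly. Their poses are not given: they have to be found in the camera images.
- cutter_22: The smallest of four plain round pastry cutters: an upright steel ring, open at both ends, outside diameter 22 mm, wall 2 mm (inside diameter 18 mm), 45 mm high, a thin rolled lip on its upper edge (at most 0.5 mm wider than the wall). Starts standing on the bench. Origin: on its axis at the lower edge; z up along the axis; yaw has no meaning
- cutter_36: The second smallest of four plain round pastry cutters: an upright steel ring, open at both ends, outside diameter 36 mm, wall 2 mm (inside diameter 32 mm), 45 mm high, a thin rolled lip on its upper edge (at most 0.5 mm wider than the wall). Starts standing on the bench. Origin: on its axis at the lower edge; z up along the axis; yaw has no meaning
- cutter_50: The second largest of four plain round pastry cutters: an upright steel ring, open at both ends, outside diameter 50 mm, wall 2 mm (inside diameter 46 mm), 45 mm high, a thin rolled lip on its upper edge (at most 0.5 mm wider than the wall). Starts standing on the bench. Origin: on its axis at the lower edge; z up along the axis; yaw has no meaning
- cutter_64: The largest of four plain round pastry cutters: an upright steel ring, open at both ends, outside diameter 64 mm, wall 2 mm (inside diameter 60 mm), 45 mm high, a thin rolled lip on its upper edge (at most 0.5 mm wider than the wall). Starts standing on the bench. Origin: on its axis at the lower edge; z up along the axis; yaw has no meaning
- tin_base: Base of the cutters' storage tin: a round white plastic dish fixed to the bench (it does not move), 110 mm outside diameter; flat floor 100 mm across, 6 mm above the bench, inside a rim 5 mm wide that stands 11 mm above the bench. Origin: centre of its underside, at bench height; z up
- tin_cover: Cover of the tin: a round white plastic cap, open below, 82 mm outside and 76 mm inside diameter, its flat top 56 mm above its lower edge (50 mm free height inside), with a black upright cylindrical knob in the centre of the top, 20 mm diameter and 30 mm high (top of the knob 86 mm above the lower edge); 0.14 kg. Lift it by the knob. Starts standing on the bench, open side down. Its lower edge fits inside the rim of the tin base. Origin: on its axis at the lower edge; z up
- shaker: Bystander: a round metal shaker with a dark domed top, 57 mm diameter, 75 mm high, standing. Origin: centre of its underside
- ramekin: Bystander: a white ceramic ramekin (small open cup), 76 mm across the rim, 45 mm high, standing. Origin: centre of its underside
- scraper: Bystander: a bench scraper lying flat, steel blade 85 by 130 mm and a dark wooden grip 24 mm thick along its far edge. Origin: centre of its underside at bench height; the grip runs along its y axis
Things that resemble listed ones, but are neither listed nor needed, are in the scene too. Leave any green look-alike of the cutter_64 alone.

How it is judged:
By the outcome, as a careful person would: the job done as asked, in the order asked, and still so for the second after the job is handed in, with the robot touching nothing.
It also fails if it takes over 112 s, if anything falls off the work surface, if the arm or the gripper's body presses on something with over 40 N, if the wrist force passes 120 N, or if a joint passes its speed limit or range.

ROBOT

A 6-joint arm with a two-finger parallel gripper is mounted at the origin on the work surface. World frame = base frame: x ahead of the robot, y to its left, z up, the work surface at z = 0. Lengths are in m, angles in degrees, forces in N, time in s.
With the tool pointing down it reaches from about 0.375 to 0.9 m from the base axis. Payload 3.1 kg.
Tool frame: the origin (TCP) lies on the centre line of the jaws, within the pads' length; the fingertips stand 17 mm ahead of it and the grasp point (between the pads) lies 2 mm behind it; y points along the fingers, x is the direction in which the jaws open and shut, and the axes are right-handed (so a half turn about y gives the same grasp; the last joint's range is limited). The gripper opens to 87 mm and grips with 3 to 60 N. Pads are 19 mm wide; open, the fingers measure 117 mm over their backs; the gripper's body (75 mm by 190 mm) begins 51 mm behind the grasp point.
Start: joints at [64.315, 30.224, 82.088, -0, 67.689, -10.227], TCP at [0.167, 0.602, 0.24] pointing down, gripper open.
Joint ranges: [-176.69, 176.69], [-43.24, 126.21], [12.49, 139.97], [-82, 262], [0, 151.66], [-163.58, 163.58]. Speed limits (degrees/s): [159.86, 159.86, 180, 180, 180, 180].

INTERFACE

Orientations are given as a 3x3 rotation matrix whose columns are the frame's x, y, z axes.
In Python, from rig import read_state, capture, camera_info, hand_in, trace, tip_of gives the robot as it stands.
- The arm moves only by the tool jog_arm, never from a script. Its argument "steps" is a list of rows, each an object with "fingers": the opening in per cent of the stroke, from 0 (shut) to 100 (fully open); "delta_pos": the shift along the world's x, y, z in mm, a list of three; "turn": the turn about the world's z in degrees. A call has 1 to 20 rows; each row is the pose to reach, as a shift and turn from the pose commanded when the call began; what a row does not reach only later rows make up. A row lasts 1/12 s, in which the tool goes at most 41.7 mm and 7.16 degrees, less where a joint would pass 70% of its speed; a pose out of reach is approached as far as the arm can. A call with a gripper value outside its range is refused whole. The fingers move at their own pace and stop on an object; the grip force is fixed at half the most. Time passes only in rows, so rows that repeat a pose let the fingers close. It gives the time, the measured TCP pose, the force and the opening at its end, in the units of the state.
- read_state(): the state, without advancing time (a new reading comes with each control period).
- capture(name): name is "scene" or "top"; returns the picture (480x640x3 uint8, red, green, blue); there is no depth.
- camera_info(name): a dict with "fov_y" (degrees; the focal length in pixels is half the picture's height over the tangent of half this angle, whatever the lens; pixels are square), "cx", "cy" (the principal point, pixels), "k1" (the pictures are not rectified: a ray, as slopes to the right and down, at radius r is drawn at 1 + k1 r^2 times it, then the intrinsics apply), "view" (4x4, takes a point from world to camera coordinates). Camera axes: x right, y down, z forward; pixel columns grow to the right and rows downward; lengths in m; the calibration is good to about 2 mm. A picture is of the moment at which its call begins. camera_info takes no time and is no camera call.
- hand_in(): hands the job in, once; it reports no verdict.
Trained networks look in the newest picture that a camera, given by its name, has taken for a name from the list of things; names that differ only in an ending like _2 or _b are one class to them, and where a whole thing is asked for, a point or a joint stands for the part that bears it (a point fixed in the world has none). Each returns a list of dicts, best first, with "confidence" (0 to 1); they miss things now and then, are a little off and sometimes report something else, mostly with a low value. They report only what shows in the picture. A call takes as long as a camera call. They do not tell look-alikes from the thing itself.
- trace(target, camera): "mask" (480x640 bool, what is visible of it).
- tip_of(target, camera): "position" ([x, y, z] in m, in world coordinates, good to about 4 mm: a listed point, or the origin of a listed thing).
The state is a dict: "time_s": time; "joint_positions": joint angles; "qvel": joint speeds; "tau": joint torques, N m; "position": TCP position; "tcp_rot": TCP orientation; "force": force on the tool from outside, world axes, zero at the start; "moment": the same for the moment, N m; "opening": opening from 0.0 (shut) to 1.0 (fully open).
Only numpy, scipy, OpenCV 4.12 (cv2) and the standard library are available. Lean on these libraries where they do the work, as an engineer would, in place of code of your own. Each camera call takes 0.05 s, during which the arm holds its last target.

## Working session

There is one attempt and no reset: what is moved stays moved. The work goes in short steps, Python scripts to look and compute and a tool call to move; the robot and the scene stay as the last step left them, time stands still between calls to the robot, and variables do not carry over. Pictures are saved under pics/ and viewed, and the job is handed in when it is done.

Besides the shell and the picture viewer there is one more tool, called after ">>>" as name([rows], argument=value, ...), one row to a line, values as JSON. jog_arm: Moves the arm, as the interface text tells. Its arguments: {"type":"object","properties":{"steps":{"type":"array","items":{"type":"object","properties":{"fingers":{"type":"number"},"delta_pos":{"type":"array","items":{"type":"number"}},"turn":{"type":"number"}}}}},"required":["steps"]}

```bash
mkdir -p pics; ls; cat > h.py <<'E'
import numpy as np,cv2
from rig import *
def save(n,f):
    im=capture(n); cv2.imwrite('pics/'+f,im[:,:,::-1]); return im
E
python3 - <<'E'
from h import *
save('scene','s0.png');save('top','t0.png')
for c in('scene','top'):
    print(camera_info(c))
s=read_state();print(s)
for n in ['cutter_22','cutter_36','cutter_50','cutter_64','tin_base','tin_cover','shaker','ramekin','scraper']:
    for c in ('top','scene'):
        print(n,c,[(np.round(d['position'],4).tolist(),round(d['confidence'],2)) for d in tip_of(n,c)])
print(read_state()['time_s'])
E
```

```text
pics
{'fov_y': 45.11830135074315, 'cx': 322.87538410570033, 'cy': 245.51956366040756, 'k1': -0.0023732923538753044, 'view': array([[-0.42707781,  0.9041825 , -0.00765169,  0.28388669],
       [ 0.57841933,  0.26668427, -0.77091542, -0.35585573],
       [-0.69500764, -0.33366676, -0.63689157,  1.7077929 ],
       [ 0.        ,  0.        ,  0.        ,  1.        ]])}
{'fov_y': 54.207740019537304, 'cx': 315.9310149989361, 'cy': 235.47216844149966, 'k1': -0.0502517228130493, 'view': array([[ 0.02126484, -0.9995888 ,  0.01923655, -0.01247558],
       [-0.99476783, -0.02307751, -0.09952084,  0.64191769],
       [ 0.09992385, -0.01701961, -0.99484951,  0.92067564],
       [ 0.        ,  0.        ,  0.        ,  1.        ]])}
{'time_s': 0.1, 'joint_positions': array([ 6.43145234e+01,  3.02721943e+01,  8.21507017e+01, -1.34809893e-03,
        6.76904366e+01, -1.02274619e+01]), 'qvel': array([-0.05511612, -0.15213668, -0.1672822 , -0.06150707, -0.00226385,
        0.0102268 ]), 'tau': array([-7.59622581e-04, -4.40989566e+01, -1.77150410e+01,  6.34874753e-02,
        5.33131999e-02, -2.5476
[... 1700 characters left out ...]
2), ([0.497, -0.0247, 0.0015], 0.61), ([0.6323, 0.187, -0.0013], 0.58)]
tin_base top [([0.4968, -0.2091, -0.0025], 0.74)]
tin_base scene [([0.4939, -0.2093, 0.0025], 0.96)]
tin_cover top [([0.5003, 0.1994, 0.0001], 0.78), ([0.6576, -0.0118, -0.0001], 0.72)]
tin_cover scene [([0.5048, 0.199, 0.0015], 0.61), ([0.5019, -0.0243, -0.0017], 0.6)]
shaker top [([0.4807, -0.365, 0.0032], 0.93), ([0.647, -0.1809, 0.0029], 0.2)]
shaker scene [([0.4808, -0.3675, 0.002], 0.69)]
ramekin top [([0.5003, 0.4021, 0.0035], 0.67)]
ramekin scene [([0.5055, 0.4027, 0.0033], 0.91), ([0.478, -0.3663, -0.0016], 0.72)]
scraper top [([0.8098, 0.0128, -0.0016], 0.65)]
scraper scene [([0.8155, 0.0146, 0.0013], 0.7)]
1.0
```

View pics/t0.png

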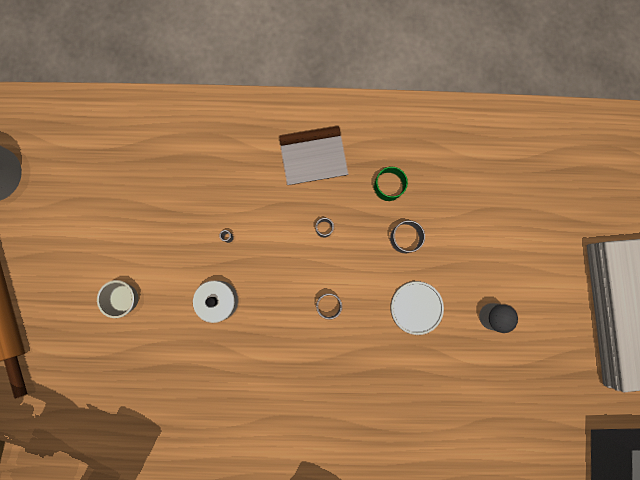

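View pics/s0.png

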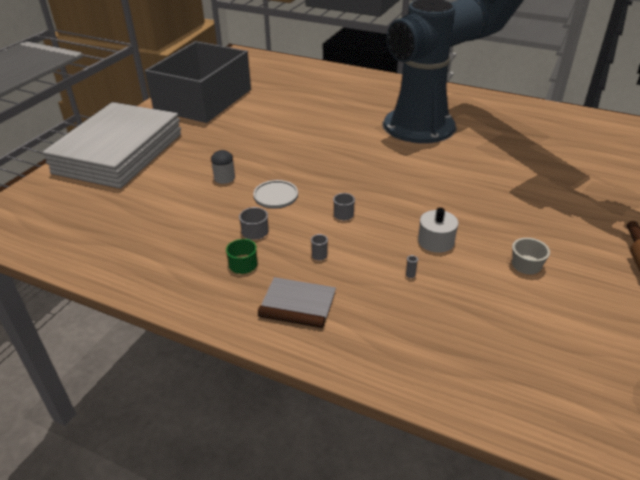

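```bash
cat >> h.py <<'E'
from scipy.optimize import least_squares
def proj(P,ci):
    P=np.atleast_2d(P);q=P@ci['view'][:3,:3].T+ci['view'][:3,3]
    s=q[:,:2]/q[:,2:];r2=(s**2).sum(1,keepdims=True);s=s*(1+ci['k1']*r2)
    f=240/np.tan(np.radians(ci['fov_y']/2))
    return s*f+[ci['cx'],ci['cy']]
A=np.linspace(0,2*np.pi,48,endpoint=False)
def circ(x,y,z,r): return np.c_[x+r*np.cos(A),y+r*np.sin(A),0*A+z]
def sil(x,y,parts,ci):
    h=cv2.convexHull(np.vstack([proj(circ(x,y,z,r),ci) for r,z in parts]).astype(np.float32))
    m=cv2.moments(h);return np.array([m['m10']/m['m00'],m['m01']/m['m00']]),m['m00']
PARTS={'cutter_22':[(.011,0),(.0113,.045)],'cutter_36':[(.018,0),(.0183,.045)],'cutter_50':[(.025,0),(.0253,.045)],'cutter_64':[(.032,0),(.0323,.045)],
'tin_base':[(.055,0),(.055,.011)],'tin_cover':[(.041,0),(.041,.056),(.01,.086)]}
def cen(mask):
    c,_=cv2.findContours(mask.astype(np.uint8),cv2.RETR_EXTERNAL,cv2.CHAIN_APPROX_NONE)
    c=max(c,key=cv2.contourArea);h=cv2.convexHull(c).astype(np.int32)
    m=np.zeros(mask.shape,np.uint8);cv2.fillPoly(m,[h],1)
    M=cv2.moments(m,True);return np.array([M['m10']/M['m00'],M['m01']/M['m00']]),M['m00']
def locate(name,cam,guess,z0=0,tr=None):
    ci=camera_info(cam);out=[]
    for d in (tr if tr is not None else trace(name,cam)):
        if d['mask'].sum()<20: continue
        c,a=cen(d['mask'])
        P=[(r,z+z0) for r,z in PARTS[name]]
        s=least_squares(lambda p:sil(p[0],p[1],P,ci)[0]-c,guess,x_scale=.01,diff_step=1e-4)
        if np.hypot(*(s.x-guess))<.03: out.append((s.x.round(4).tolist(),c.round(1).tolist(),int(a),round(sil(*s.x,P,ci)[1]),round(d['confidence'],2)))
    return out
E
cat > g.py <<'E'
G={'cutter_22':(.637,.188),'cutter_36':(.657,-.012),'cutter_50':(.500,-.024),'cutter_64':(.645,-.181),'tin_base':(.496,-.209),'tin_cover':(.502,.199)}
E
python3 - <<'E'
from h import *
from g import G
for cam in('top','scene'):
    im=capture(cam);T=trace('cutter_22',cam)
    for n in G:
        print(cam,n,locate(n,cam,G[n],tr=T if 'cut' in n else None))
    if cam=='top': cv2.imwrite('pics/c0.png',cv2.resize(im[150:330,200:440],None,fx=3.3,fy=3.3,interpolation=2)[:,:,::-1])
E
```

```text
top cutter_22 []
top cutter_36 [([0.6601, -0.0157], [324.7, 227.0], 251, 291, 0.72)]
top cutter_50 [([0.4924, -0.0378], [334.1, 310.3], 184, 537, 0.55)]
top cutter_64 [([0.6516, -0.1999], [414.0, 233.4], 415, 920, 0.56)]
top tin_base [([0.4995, -0.2099], [416.4, 307.7], 2292, 2271, 0.91)]
top tin_cover [([0.5057, 0.2], [215.1, 301.1], 1571, 1543, 0.6)]
scene cutter_22 [([0.6342, 0.1864], [410.9, 266.3], 239, 241, 0.55)]
scene cutter_36 [([0.6567, -0.0135], [318.7, 246.8], 431, 415, 0.61)]
scene cutter_50 [([0.4983, -0.0265], [342.9, 206.2], 519, 545, 0.6)]
scene cutter_64 [([0.6426, -0.1844], [253.3, 223.1], 871, 837, 0.65)]
scene tin_base [([0.4969, -0.209], [275.4, 194.0], 1048, 1044, 0.77)]
scene tin_cover [([0.5029, 0.2028], [437.6, 230.3], 1522, 1475, 0.66)]
```

View pics/c0.png

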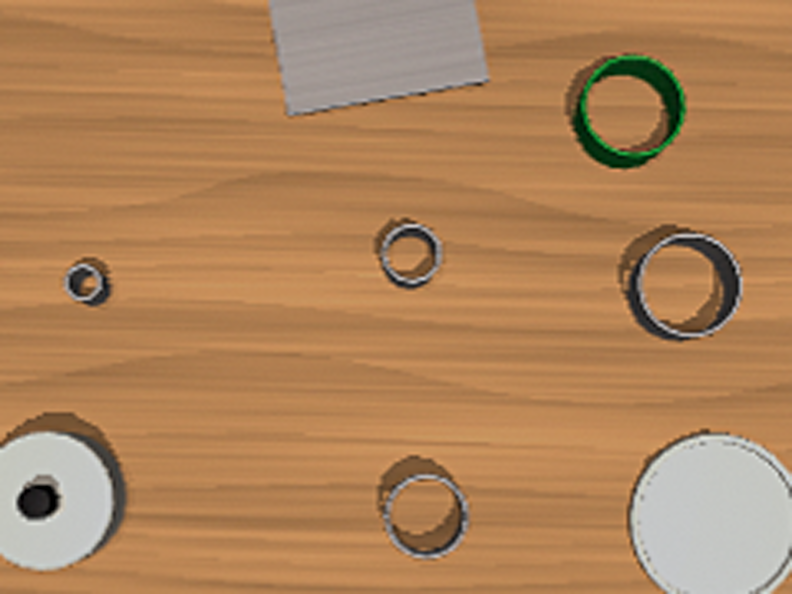

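The crop shows four steel rings: 22 at top-picture px (226,236), 36 at (324,227), 50 at (329,306), 64 at (409,237). The green look-alike at (391,183) stays out; the steel ring at (409,237) fits "plain steel cutter_64". I'll refine the positions using the bright lips.

```bash
cat >> h.py <<'E'
from scipy.optimize import minimize
def lip(im,ci,g,r,z,span=.008):
    """bright low-saturation lip circle fit: returns xy"""
    b=im.astype(float); sat=b.max(2)-b.min(2); s=(b.min(2)-1.0*sat)
    s=cv2.GaussianBlur(s,(0,0),.7)
    def f(p):
        q=proj(circ(p[0],p[1],z,r),ci).astype(np.float32)
        return -cv2.remap(s.astype(np.float32),q[:,:1],q[:,1:],cv2.INTER_LINEAR).mean()
    gs=np.arange(-span,span+1e-9,.001)
    b0=min(((f((g[0]+i,g[1]+j)),g[0]+i,g[1]+j) for i in gs for j in gs))
    m=minimize(f,b0[1:],method='Nelder-Mead',options=dict(initial_simplex=[b0[1:],(b0[1]+.001,b0[2]),(b0[1],b0[2]+.001)],xatol=1e-5))
    return m.x.round(4),round(-m.fun,1)
E
python3 - <<'E'
from h import *
from g import G
R={'cutter_22':.0105,'cutter_36':.0175,'cutter_50':.0245,'cutter_64':.0315}
im=capture('top')
for n in R: print(n,lip(im,camera_info('top'),G[n],R[n],.045))
E
```

```text
cutter_22 (array([0.637 , 0.1843]), np.float64(86.4))
cutter_36 (array([ 0.6593, -0.0145]), np.float64(83.7))
cutter_50 (array([ 0.5012, -0.0264]), np.float64(76.8))
cutter_64 (array([ 0.6442, -0.1848]), np.float64(81.6))
```

>>> jog_arm([
  {"delta_pos": [468.5,-417,0],"turn": 0,"fingers": 60},
  {"delta_pos": [468.5,-417,0],"turn": 0,"fingers": 60},
  {"delta_pos": [468.5,-417,0],"turn": 0,"fingers": 60},
  {"delta_pos": [468.5,-417,0],"turn": 0,"fingers": 60},
  {"delta_pos": [468.5,-417,0],"turn": 0,"fingers": 60},
  {"delta_pos": [468.5,-417,0],"turn": 0,"fingers": 60},
  {"delta_pos": [468.5,-417,0],"turn": 0,"fingers": 60},
  {"delta_pos": [468.5,-417,0],"turn": 0,"fingers": 60},
  {"delta_pos": [468.5,-417,0],"turn": 0,"fingers": 60},
  {"delta_pos": [468.5,-417,0],"turn": 0,"fingers": 60},
  {"delta_pos": [468.5,-417,0],"turn": 0,"fingers": 60},
  {"delta_pos": [468.5,-417,0],"turn": 0,"fingers": 60},
  {"delta_pos": [468.5,-417,0],"turn": 0,"fingers": 60},
  {"delta_pos": [468.5,-417,0],"turn": 0,"fingers": 60},
  {"delta_pos": [468.5,-417,0],"turn": 0,"fingers": 60},
  {"delta_pos": [468.5,-417,0],"turn": 0,"fingers": 60},
  {"delta_pos": [468.5,-417,-80],"turn": 0,"fingers": 60},
  {"delta_pos": [468.5,-417,-140],"turn": 0,"fingers": 60},
  {"delta_pos": [468.5,-417,-140],"turn": 0,"fingers": 60},
  {"delta_pos": [468.5,-417,-140],"turn": 0,"fingers": 60},
])

```text
time_s: 3.12
position: [0.631, 0.1847, 0.0935]
tcp_rot: [[0.267, -0.01, -0.964], [0.964, -0.001, 0.267], [-0.004, -1.0, 0.01]]
force: [-0.9, -0.4, -0.2]
opening: 0.601
```

```bash
python3 - <<'E'
from h import *
im=save('scene','s1.png')
cv2.imwrite('pics/s1c.png',cv2.resize(im[180:310,300:480],None,fx=4,fy=4)[:,:,::-1])
s=read_state();print(s['time_s'],s['position'],s['tcp_rot'].round(3),s['opening'])
E
```

```text
3.1667 [0.63020134 0.18467215 0.09217075] [[ 0.267 -0.013 -0.964]
 [ 0.964 -0.001  0.267]
 [-0.005 -1.     0.012]] 0.6000201205655942
```

View pics/s1c.png

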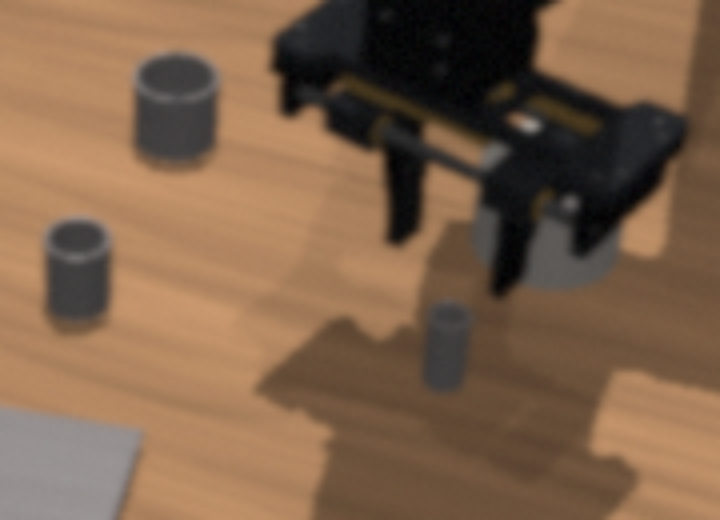

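>>> jog_arm([
  {"delta_pos": [0,0,0],"turn": 0,"fingers": 60},
  {"delta_pos": [0,0,0],"turn": 0,"fingers": 60},
  {"delta_pos": [0,0,0],"turn": 0,"fingers": 60},
])

```text
time_s: 3.42
position: [0.6369, 0.1858, 0.1019]
tcp_rot: [[0.266, 0.005, -0.964], [0.964, 0.001, 0.266], [0.002, -1.0, -0.004]]
force: [-0.0, 1.0, 0.3]
opening: 0.6
```

>>> jog_arm([
  {"delta_pos": [0,0,-5],"turn": 0,"fingers": 60},
  {"delta_pos": [0,0,-15],"turn": 0,"fingers": 60},
  {"delta_pos": [0,0,-30],"turn": 0,"fingers": 60},
  {"delta_pos": [0,0,-45],"turn": 0,"fingers": 60},
  {"delta_pos": [0,0,-58],"turn": 0,"fingers": 60},
  {"delta_pos": [0,0,-67],"turn": 0,"fingers": 60},
  {"delta_pos": [0,0,-71],"turn": 0,"fingers": 60},
  {"delta_pos": [0,0,-71],"turn": 0,"fingers": 60},
  {"delta_pos": [0,0,-71],"turn": 0,"fingers": 60},
  {"delta_pos": [0,0,-71],"turn": 0,"fingers": 40},
  {"delta_pos": [0,0,-71],"turn": 0,"fingers": 15},
  {"delta_pos": [0,0,-71],"turn": 0,"fingers": 15},
  {"delta_pos": [0,0,-71],"turn": 0,"fingers": 15},
  {"delta_pos": [0,0,-71],"turn": 0,"fingers": 15},
  {"delta_pos": [0,0,-71],"turn": 0,"fingers": 15},
])

```text
time_s: 4.67
position: [0.6352, 0.1854, 0.0288]
tcp_rot: [[0.267, 0.0, -0.964], [0.964, 0.0, 0.267], [0.0, -1.0, -0.0]]
force: [-0.2, 0.8, 1.1]
opening: 0.249
```

>>> jog_arm([
  {"delta_pos": [0,0,0],"turn": 0,"fingers": 45},
  {"delta_pos": [0,0,0],"turn": 0,"fingers": 45},
  {"delta_pos": [0,0,0],"turn": -4,"fingers": 45},
  {"delta_pos": [0,0,0],"turn": -11,"fingers": 45},
  {"delta_pos": [0,0,0],"turn": -18,"fingers": 45},
  {"delta_pos": [0,0,0],"turn": -25,"fingers": 45},
  {"delta_pos": [0,0,0],"turn": -32,"fingers": 45},
  {"delta_pos": [0,0,0],"turn": -39,"fingers": 45},
  {"delta_pos": [0,0,0],"turn": -46,"fingers": 45},
  {"delta_pos": [0,0,0],"turn": -53,"fingers": 45},
  {"delta_pos": [0,0,0],"turn": -60,"fingers": 45},
  {"delta_pos": [0,0,0],"turn": -67,"fingers": 45},
  {"delta_pos": [0,0,0],"turn": -74,"fingers": 45},
  {"delta_pos": [0,0,0],"turn": -81,"fingers": 45},
  {"delta_pos": [0,0,0],"turn": -87,"fingers": 45},
  {"delta_pos": [0,0,0],"turn": -90,"fingers": 45},
  {"delta_pos": [0,0,0],"turn": -90,"fingers": 45},
  {"delta_pos": [0,0,0],"turn": -90,"fingers": 45},
])

```text
time_s: 6.17
position: [0.6349, 0.1854, 0.0284]
tcp_rot: [[0.964, -0.0, 0.265], [-0.265, -0.0, 0.964], [-0.0, -1.0, -0.0]]
force: [0.0, -0.5, 0.0]
opening: 0.452
```

>>> jog_arm([
  {"delta_pos": [0,0,0],"turn": 0,"fingers": 15},
  {"delta_pos": [0,0,0],"turn": 0,"fingers": 15},
  {"delta_pos": [0,0,0],"turn": 0,"fingers": 15},
  {"delta_pos": [0,0,0],"turn": 0,"fingers": 15},
  {"delta_pos": [0,0,0],"turn": 0,"fingers": 15},
  {"delta_pos": [0,0,0],"turn": 0,"fingers": 15},
  {"delta_pos": [0,0,4],"turn": 0,"fingers": 15},
  {"delta_pos": [0,0,14],"turn": 0,"fingers": 15},
  {"delta_pos": [0,0,40],"turn": 0,"fingers": 15},
  {"delta_pos": [0,0,75],"turn": 0,"fingers": 15},
  {"delta_pos": [0,0,105],"turn": 0,"fingers": 15},
  {"delta_pos": [0,0,121],"turn": 0,"fingers": 15},
  {"delta_pos": [0,0,121],"turn": 0,"fingers": 15},
])

```text
time_s: 7.25
position: [0.6383, 0.1859, 0.1556]
tcp_rot: [[0.964, 0.011, 0.266], [-0.266, 0.001, 0.964], [0.01, -1.0, 0.004]]
force: [1.2, 0.2, 0.7]
opening: 0.248
```

```bash
python3 - <<'E'
from h import *
im=save('scene','s2.png')
cv2.imwrite('pics/s2c.png',cv2.resize(im[130:300,300:500],None,fx=4,fy=4)[:,:,::-1])
s=read_state();print(s['time_s'],s['position'],s['opening'])
E
```

```text
7.3 [0.63678815 0.18561818 0.15294269] 0.24602074349503086
```

View pics/s2c.png

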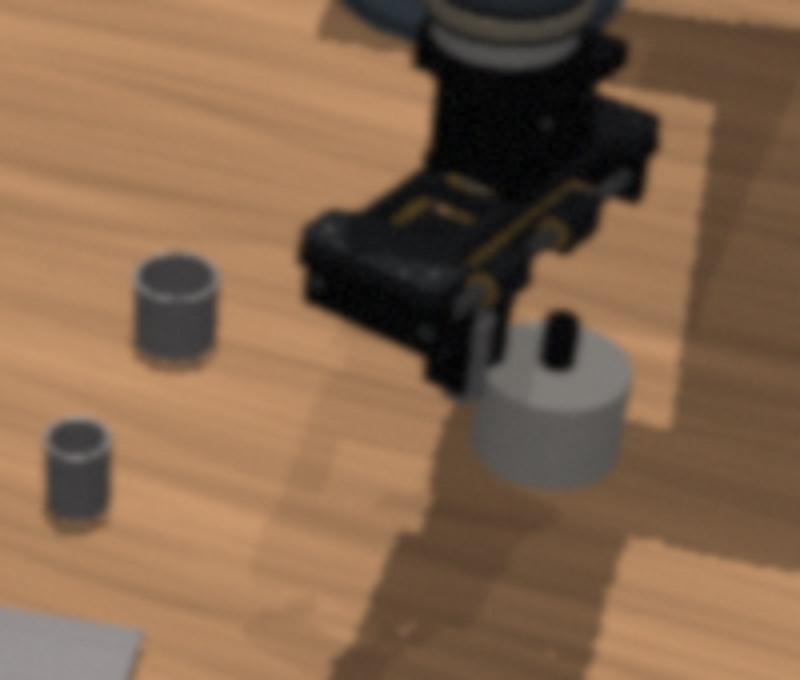

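The cutter is held, visible between the fingers at crop (480,350). Next I'll carry it to the base.

>>> jog_arm([
  {"delta_pos": [-4,-10,0],"turn": 0,"fingers": 15},
  {"delta_pos": [-11,-32,0],"turn": 0,"fingers": 15},
  {"delta_pos": [-22,-64,0],"turn": 0,"fingers": 15},
  {"delta_pos": [-35,-100,0],"turn": 0,"fingers": 15},
  {"delta_pos": [-48,-138,0],"turn": 0,"fingers": 15},
  {"delta_pos": [-61,-176,0],"turn": 0,"fingers": 15},
  {"delta_pos": [-74,-214,0],"turn": 0,"fingers": 15},
  {"delta_pos": [-87,-250,0],"turn": 0,"fingers": 15},
  {"delta_pos": [-100,-287,0],"turn": 0,"fingers": 15},
  {"delta_pos": [-112,-322,0],"turn": 0,"fingers": 15},
  {"delta_pos": [-122,-350,0],"turn": 0,"fingers": 15},
  {"delta_pos": [-130,-373,0],"turn": 0,"fingers": 15},
  {"delta_pos": [-135,-387,0],"turn": 0,"fingers": 15},
  {"delta_pos": [-137.5,-393,0],"turn": 0,"fingers": 15},
  {"delta_pos": [-137.5,-394.5,-10],"turn": 0,"fingers": 15},
  {"delta_pos": [-137.5,-394.5,-30],"turn": 0,"fingers": 15},
  {"delta_pos": [-137.5,-394.5,-50],"turn": 0,"fingers": 15},
  {"delta_pos": [-137.5,-394.5,-65],"turn": 0,"fingers": 15},
  {"delta_pos": [-137.5,-394.5,-70],"turn": 0,"fingers": 15},
  {"delta_pos": [-137.5,-394.5,-70],"turn": 0,"fingers": 15},
])

```text
time_s: 8.97
position: [0.4961, -0.2071, 0.0773]
tcp_rot: [[0.964, -0.005, 0.265], [-0.265, 0.003, 0.964], [-0.005, -1.0, 0.002]]
force: [-1.1, 0.5, -0.9]
opening: 0.249
```

>>> jog_arm([
  {"delta_pos": [0,0,0],"turn": 0,"fingers": 15},
  {"delta_pos": [0,0,0],"turn": 0,"fingers": 15},
  {"delta_pos": [0,0,0],"turn": 0,"fingers": 15},
])

```text
time_s: 9.22
position: [0.4982, -0.2092, 0.0804]
tcp_rot: [[0.964, 0.001, 0.266], [-0.266, -0.001, 0.964], [0.002, -1.0, -0.001]]
force: [0.6, 0.1, -0.1]
opening: 0.248
```

```bash
python3 - <<'E'
from h import *
im=save('scene','s3.png');s=read_state();print(s['time_s'],s['position'],s['opening'])
im2=save('top','t3.png');s=read_state();print(s['time_s'],s['position'],s['opening'])
a=cv2.resize(im[120:260,190:360],None,fx=4,fy=4);b=cv2.resize(im2[240:370,340:500],None,fx=4,fy=4)
cv2.imwrite('pics/s3c.png',a[:,:,::-1]);cv2.imwrite('pics/t3c.png',b[:,:,::-1])
E
```

```text
9.2667 [ 0.49815582 -0.2092876   0.08042347] 0.24474160193244773
9.3167 [ 0.49803185 -0.20931896  0.08037452] 0.24670076329479773
```

View pics/s3c.png

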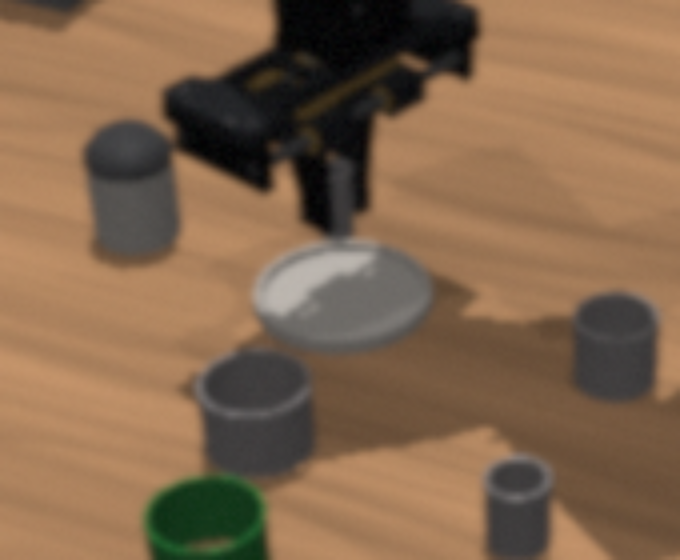

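View pics/t3c.png

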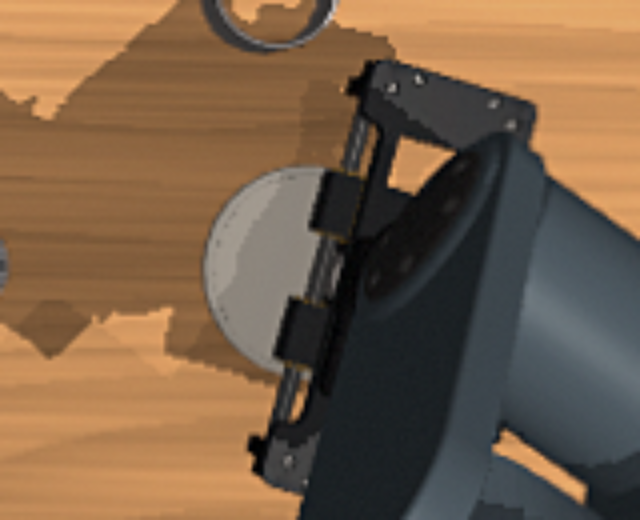

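>>> jog_arm([
  {"delta_pos": [0,0,-4],"turn": 0,"fingers": 15},
  {"delta_pos": [0,0,-12],"turn": 0,"fingers": 15},
  {"delta_pos": [0,0,-22],"turn": 0,"fingers": 15},
  {"delta_pos": [0,0,-32],"turn": 0,"fingers": 15},
  {"delta_pos": [0,0,-38],"turn": 0,"fingers": 15},
  {"delta_pos": [0,0,-42],"turn": 0,"fingers": 15},
  {"delta_pos": [0,0,-44],"turn": 0,"fingers": 15},
  {"delta_pos": [0,0,-45],"turn": 0,"fingers": 15},
  {"delta_pos": [0,0,-45.5],"turn": 0,"fingers": 15},
  {"delta_pos": [0,0,-45.5],"turn": 0,"fingers": 15},
  {"delta_pos": [0,0,-45.5],"turn": 0,"fingers": 15},
])

```text
time_s: 10.23
position: [0.497, -0.2088, 0.0344]
tcp_rot: [[0.964, -0.001, 0.266], [-0.266, 0.001, 0.964], [-0.001, -1.0, 0.0]]
force: [-1.9, 0.7, 4.9]
opening: 0.247
```

>>> jog_arm([
  {"delta_pos": [0,0,0],"turn": 0,"fingers": 30},
  {"delta_pos": [0,0,0],"turn": 0,"fingers": 40},
  {"delta_pos": [0,0,0],"turn": 0,"fingers": 45},
  {"delta_pos": [0,0,3],"turn": 0,"fingers": 45},
  {"delta_pos": [0,0,12],"turn": 0,"fingers": 45},
  {"delta_pos": [0,0,30],"turn": 0,"fingers": 45},
  {"delta_pos": [0,0,60],"turn": 0,"fingers": 60},
  {"delta_pos": [0,10,80],"turn": 0,"fingers": 65},
  {"delta_pos": [15,25,86],"turn": 0,"fingers": 65},
  {"delta_pos": [36,48,86],"turn": 0,"fingers": 65},
  {"delta_pos": [60,75,86],"turn": 0,"fingers": 65},
  {"delta_pos": [84,103,86],"turn": 0,"fingers": 65},
  {"delta_pos": [108,131,86],"turn": 0,"fingers": 65},
  {"delta_pos": [130,159,86],"turn": 0,"fingers": 65},
  {"delta_pos": [148,180,84],"turn": 0,"fingers": 65},
  {"delta_pos": [157,192,80],"turn": 0,"fingers": 65},
  {"delta_pos": [160,195.5,74],"turn": 0,"fingers": 65},
  {"delta_pos": [160,195.5,66],"turn": 0,"fingers": 65},
  {"delta_pos": [160,195.5,66],"turn": 0,"fingers": 65},
  {"delta_pos": [160,195.5,66],"turn": 0,"fingers": 65},
])

```text
time_s: 11.9
position: [0.6556, -0.015, 0.0988]
tcp_rot: [[0.963, -0.004, 0.268], [-0.268, 0.0, 0.963], [-0.004, -1.0, -0.001]]
force: [-0.8, 0.0, -0.6]
opening: 0.65
```

```bash
python3 - <<'E'
from h import *
im2=save('top','t4.png');im=save('scene','s4.png');s=read_state();print(s['time_s'],s['position'],s['opening'])
ci=camera_info('top')
print('22',lip(im2,ci,(.498,-.2095),.0105,.051))
print('base',locate('tin_base','top',(.498,-.2095)),locate('tin_base','scene',(.498,-.2095)))
cv2.imwrite('pics/t4c.png',cv2.resize(im2[200:360,300:480],None,fx=4,fy=4)[:,:,::-1])
cv2.imwrite('pics/s4c.png',cv2.resize(im[150:290,220:400],None,fx=4,fy=4)[:,:,::-1])
E
```

```text
12.0 [ 0.65664246 -0.01513114  0.09984735] 0.6522345523145759
22 (array([ 0.4703, -0.2044]), np.float64(231.1))
base [([0.4996, -0.2096], [416.3, 307.6], 2326, 2271, 0.72)] [([0.5109, -0.2356], [263.2, 194.3], 423, 1046, 0.92)]
```

View pics/t4c.png

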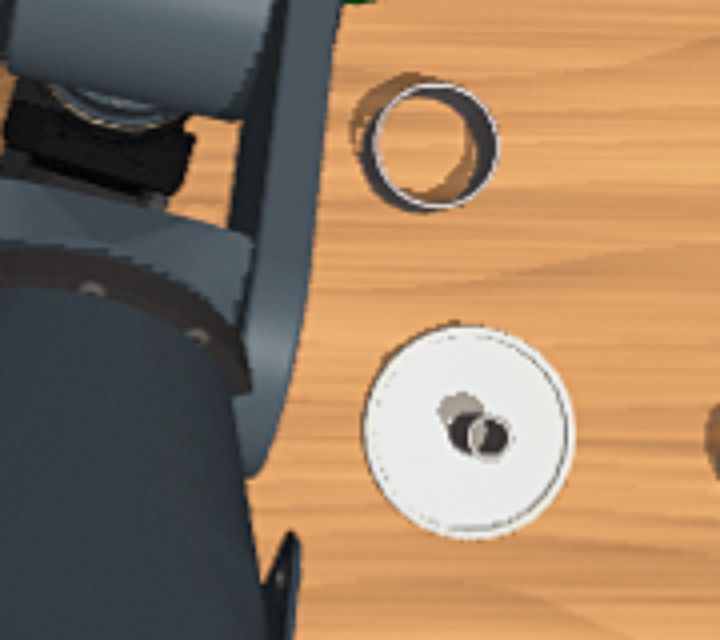

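View pics/s4c.png

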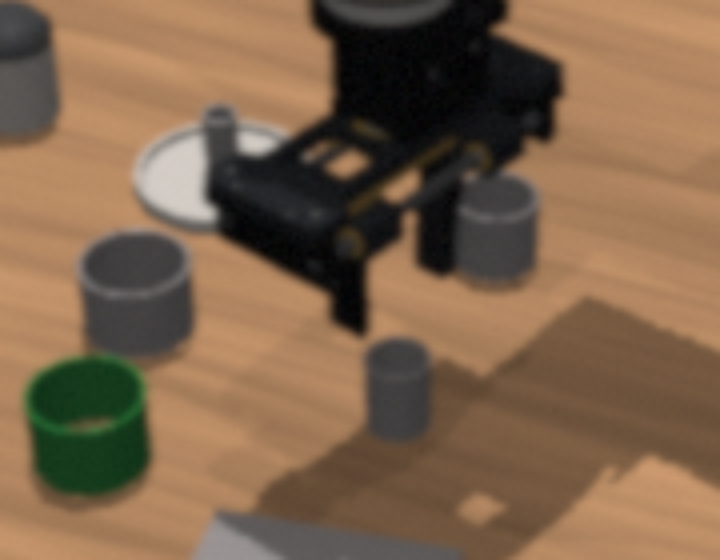

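```bash
python3 - <<'E'
from h import *
ci=camera_info('top')
f=lambda z,c:least_squares(lambda p:proj([p[0],p[1],z],ci)[0]-c,(.5,-.2)).x.round(4)
print(f(.051,(422.4,309.25)),f(.011,(417.2,308)))
for x,y in[(.498,-.2095)]:print(proj([[x,y,.051],[x,y,.011]],ci))
E
```

```text
[ 0.4985 -0.2114] [ 0.4988 -0.2105]
[[421.42698081 309.48429771]
 [416.72121905 308.37621937]]
```

cutter_22 stands on the base. Its lip is at top px (422.4,309.2), which gives (0.4985,-0.2114), against a base centre of (0.4988,-0.2105). cutter_36 is next.

>>> jog_arm([
  {"delta_pos": [0,0,-5],"turn": 0,"fingers": 65},
  {"delta_pos": [0,0,-15],"turn": 0,"fingers": 65},
  {"delta_pos": [0,0,-30],"turn": 0,"fingers": 65},
  {"delta_pos": [0,0,-45],"turn": 0,"fingers": 65},
  {"delta_pos": [0,0,-58],"turn": 0,"fingers": 65},
  {"delta_pos": [0,0,-67],"turn": 0,"fingers": 65},
  {"delta_pos": [0,0,-71.5],"turn": 0,"fingers": 65},
  {"delta_pos": [0,0,-71.5],"turn": 0,"fingers": 65},
  {"delta_pos": [0,0,-71.5],"turn": 0,"fingers": 65},
  {"delta_pos": [0,0,-71.5],"turn": 0,"fingers": 50},
  {"delta_pos": [0,0,-71.5],"turn": 0,"fingers": 30},
  {"delta_pos": [0,0,-71.5],"turn": 0,"fingers": 30},
  {"delta_pos": [0,0,-71.5],"turn": 0,"fingers": 30},
  {"delta_pos": [0,0,-71.5],"turn": 0,"fingers": 30},
  {"delta_pos": [0,0,-71.5],"turn": 0,"fingers": 30},
])

```text
time_s: 13.35
position: [0.6579, -0.0137, 0.0292]
tcp_rot: [[0.964, 0.001, 0.266], [-0.266, -0.0, 0.964], [0.001, -1.0, 0.0]]
force: [-0.5, -0.1, 3.4]
opening: 0.413
```

>>> jog_arm([
  {"delta_pos": [0,0,0],"turn": 0,"fingers": 60},
  {"delta_pos": [0,0,0],"turn": 0,"fingers": 60},
  {"delta_pos": [0,0,0],"turn": 4,"fingers": 60},
  {"delta_pos": [0,0,0],"turn": 11,"fingers": 60},
  {"delta_pos": [0,0,0],"turn": 18,"fingers": 60},
  {"delta_pos": [0,0,0],"turn": 25,"fingers": 60},
  {"delta_pos": [0,0,0],"turn": 32,"fingers": 60},
  {"delta_pos": [0,0,0],"turn": 39,"fingers": 60},
  {"delta_pos": [0,0,0],"turn": 46,"fingers": 60},
  {"delta_pos": [0,0,0],"turn": 53,"fingers": 60},
  {"delta_pos": [0,0,0],"turn": 60,"fingers": 60},
  {"delta_pos": [0,0,0],"turn": 67,"fingers": 60},
  {"delta_pos": [0,0,0],"turn": 74,"fingers": 60},
  {"delta_pos": [0,0,0],"turn": 81,"fingers": 60},
  {"delta_pos": [0,0,0],"turn": 87,"fingers": 60},
  {"delta_pos": [0,0,0],"turn": 90,"fingers": 60},
  {"delta_pos": [0,0,0],"turn": 90,"fingers": 60},
  {"delta_pos": [0,0,0],"turn": 90,"fingers": 60},
])

```text
time_s: 14.85
position: [0.6574, -0.0136, 0.0283]
tcp_rot: [[0.268, -0.0, -0.963], [0.963, 0.0, 0.268], [-0.0, -1.0, 0.0]]
force: [-0.1, 0.5, 0.2]
opening: 0.601
```

>>> jog_arm([
  {"delta_pos": [0,0,0],"turn": 0,"fingers": 30},
  {"delta_pos": [0,0,0],"turn": 0,"fingers": 30},
  {"delta_pos": [0,0,0],"turn": 0,"fingers": 30},
  {"delta_pos": [0,0,0],"turn": 0,"fingers": 30},
  {"delta_pos": [0,0,0],"turn": 0,"fingers": 30},
  {"delta_pos": [0,0,0],"turn": 0,"fingers": 30},
  {"delta_pos": [0,0,4],"turn": 0,"fingers": 30},
  {"delta_pos": [0,0,14],"turn": 0,"fingers": 30},
  {"delta_pos": [0,0,40],"turn": 0,"fingers": 30},
  {"delta_pos": [0,0,75],"turn": 0,"fingers": 30},
  {"delta_pos": [0,0,105],"turn": 0,"fingers": 30},
  {"delta_pos": [0,0,121],"turn": 0,"fingers": 30},
  {"delta_pos": [0,0,121],"turn": 0,"fingers": 30},
])

```text
time_s: 15.93
position: [0.6608, -0.0141, 0.1556]
tcp_rot: [[0.266, 0.011, -0.964], [0.964, -0.002, 0.266], [0.001, -1.0, -0.011]]
force: [0.3, -0.4, 0.2]
opening: 0.41
```

>>> jog_arm([
  {"delta_pos": [-4,-5,0],"turn": 0,"fingers": 30},
  {"delta_pos": [-14,-17,0],"turn": 0,"fingers": 30},
  {"delta_pos": [-30,-37,0],"turn": 0,"fingers": 30},
  {"delta_pos": [-52,-63,0],"turn": 0,"fingers": 30},
  {"delta_pos": [-76,-93,0],"turn": 0,"fingers": 30},
  {"delta_pos": [-100,-122,0],"turn": 0,"fingers": 30},
  {"delta_pos": [-122,-149,0],"turn": 0,"fingers": 30},
  {"delta_pos": [-140,-171,0],"turn": 0,"fingers": 30},
  {"delta_pos": [-152,-186,0],"turn": 0,"fingers": 30},
  {"delta_pos": [-158,-193,0],"turn": 0,"fingers": 30},
  {"delta_pos": [-160,-195.5,0],"turn": 0,"fingers": 30},
  {"delta_pos": [-160,-195.5,-5],"turn": 0,"fingers": 30},
  {"delta_pos": [-160,-195.5,-15],"turn": 0,"fingers": 30},
  {"delta_pos": [-160,-195.5,-30],"turn": 0,"fingers": 30},
  {"delta_pos": [-160,-195.5,-42],"turn": 0,"fingers": 30},
  {"delta_pos": [-160,-195.5,-50],"turn": 0,"fingers": 30},
  {"delta_pos": [-160,-195.5,-55],"turn": 0,"fingers": 30},
  {"delta_pos": [-160,-195.5,-55],"turn": 0,"fingers": 30},
  {"delta_pos": [-160,-195.5,-55],"turn": 0,"fingers": 30},
  {"delta_pos": [-160,-195.5,-55],"turn": 0,"fingers": 30},
])

```text
time_s: 17.6
position: [0.498, -0.2091, 0.0949]
tcp_rot: [[0.266, 0.001, -0.964], [0.964, -0.0, 0.266], [-0.0, -1.0, -0.001]]
force: [0.3, 0.0, 0.3]
opening: 0.412
```

```bash
python3 - <<'E'
from h import *
im=save('scene','s5.png');s=read_state();print(s['time_s'],s['position'],s['opening'],s['force'])
cv2.imwrite('pics/s5c.png',cv2.resize(im[120:260,190:360],None,fx=4,fy=4)[:,:,::-1])
E
```

```text
17.65 [ 0.49806198 -0.2092393   0.09505455] 0.41093338268644836 [ 0.02908835  0.14784351 -0.93961608]
```

View pics/s5c.png

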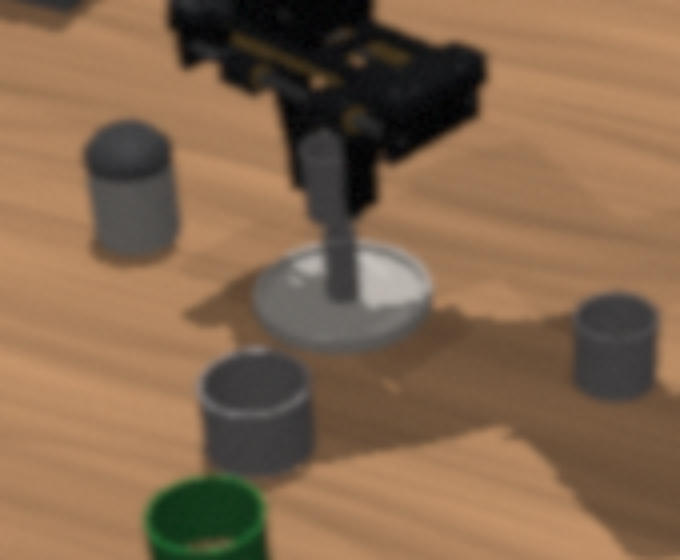

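```bash
python3 - <<'E'
from h import *
ci=camera_info('scene')
q=lambda r,z:((proj(circ(.498,-.2095,z,r),ci)-[190,120])*4)
for n,r,z in[('22t',.011,.051),('22b',.011,.006),('36b',.018,.066),('36t',.018,.111),('base',.055,0.011)]:
    a=q(r,z);print(n,a.min(0).round(),a.max(0).round())
E
```

```text
22t [317. 223.] [354. 243.]
22b [322. 284.] [358. 305.]
36b [304. 196.] [364. 228.]
36t [299. 131.] [360. 163.]
base [250. 239.] [429. 340.]
```

The projected edges match the picture: held ring left edge about 307 px seen against 304, base 254–432 against 250–429. That puts the ring concentric with cutter_22, so I'll lower it.

>>> jog_arm([
  {"delta_pos": [0,0,-4],"turn": 0,"fingers": 30},
  {"delta_pos": [0,0,-10],"turn": 0,"fingers": 30},
  {"delta_pos": [0,0,-18],"turn": 0,"fingers": 30},
  {"delta_pos": [0,0,-28],"turn": 0,"fingers": 30},
  {"delta_pos": [0,0,-38],"turn": 0,"fingers": 30},
  {"delta_pos": [0,0,-47],"turn": 0,"fingers": 30},
  {"delta_pos": [0,0,-53],"turn": 0,"fingers": 30},
  {"delta_pos": [0,0,-57],"turn": 0,"fingers": 30},
  {"delta_pos": [0,0,-59],"turn": 0,"fingers": 30},
  {"delta_pos": [0,0,-60],"turn": 0,"fingers": 30},
  {"delta_pos": [0,0,-60.5],"turn": 0,"fingers": 30},
  {"delta_pos": [0,0,-60.5],"turn": 0,"fingers": 30},
  {"delta_pos": [0,0,-60.5],"turn": 0,"fingers": 30},
])

```text
time_s: 18.73
position: [0.4976, -0.2091, 0.0344]
tcp_rot: [[0.266, 0.0, -0.964], [0.964, -0.0, 0.266], [-0.0, -1.0, -0.0]]
force: [-1.2, 0.8, 2.3]
opening: 0.41
```

>>> jog_arm([
  {"delta_pos": [0,0,0],"turn": 0,"fingers": 45},
  {"delta_pos": [0,0,0],"turn": 0,"fingers": 55},
  {"delta_pos": [0,0,0],"turn": 0,"fingers": 60},
  {"delta_pos": [0,0,3],"turn": 0,"fingers": 60},
  {"delta_pos": [0,0,12],"turn": 0,"fingers": 60},
  {"delta_pos": [0,0,30],"turn": 0,"fingers": 60},
  {"delta_pos": [0,0,60],"turn": 0,"fingers": 65},
  {"delta_pos": [0,4,85],"turn": 0,"fingers": 80},
  {"delta_pos": [0,14,95],"turn": 0,"fingers": 80},
  {"delta_pos": [0,34,97],"turn": 0,"fingers": 80},
  {"delta_pos": [0,64,97],"turn": 0,"fingers": 80},
  {"delta_pos": [1,98,97],"turn": 0,"fingers": 80},
  {"delta_pos": [1,130,96],"turn": 0,"fingers": 80},
  {"delta_pos": [1.5,156,92],"turn": 0,"fingers": 80},
  {"delta_pos": [1.5,174,85],"turn": 0,"fingers": 80},
  {"delta_pos": [1.5,181,76],"turn": 0,"fingers": 80},
  {"delta_pos": [1.5,183,68],"turn": 0,"fingers": 80},
  {"delta_pos": [1.5,183,65.5],"turn": 0,"fingers": 80},
  {"delta_pos": [1.5,183,65.5],"turn": 0,"fingers": 80},
  {"delta_pos": [1.5,183,65.5],"turn": 0,"fingers": 80},
])

```text
time_s: 20.4
position: [0.4992, -0.0272, 0.0992]
tcp_rot: [[0.268, -0.0, -0.963], [0.963, -0.0, 0.268], [-0.0, -1.0, 0.0]]
force: [-0.2, -0.5, -0.1]
opening: 0.8
```

```bash
cat >> h.py <<'E'
def look(k,tb=(200,360,300,480),sb=(120,260,190,360)):
    im2=save('top',f't{k}.png');im=save('scene',f's{k}.png');s=read_state();print(s['time_s'],s['position'],s['opening'])
    a=cv2.resize(im2[tb[0]:tb[1],tb[2]:tb[3]],None,fx=3.2,fy=3.2);b=cv2.resize(im[sb[0]:sb[1],sb[2]:sb[3]],None,fx=3.2,fy=3.2)
    cv2.imwrite(f'pics/t{k}c.png',a[:,:,::-1]);cv2.imwrite(f'pics/s{k}c.png',b[:,:,::-1])
E
python3 -c "
from h import *
look(6,(230,380,320,490),(130,280,200,400))"
```

```text
20.5 [ 0.49948451 -0.02728113  0.09967799] 0.7983775018901974
```

View pics/t6c.png

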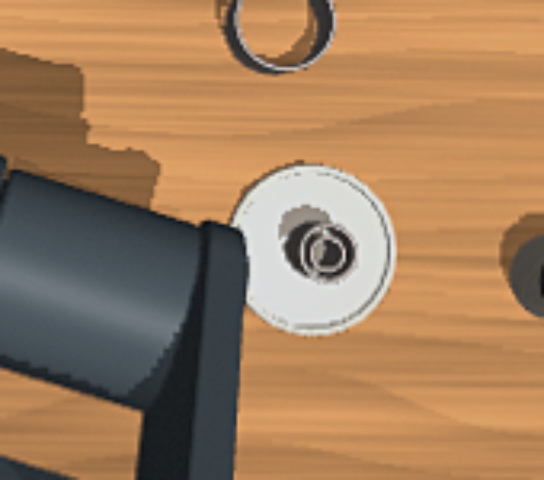

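View pics/s6c.png

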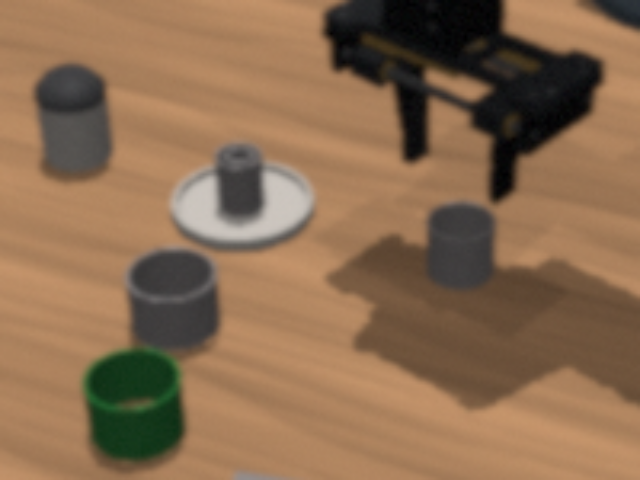

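The 36 is nested concentrically around the 22, with lips near crop px (327,250) in the top view. cutter_50 is next.

>>> jog_arm([
  {"delta_pos": [0,0,-5],"turn": 0,"fingers": 80},
  {"delta_pos": [0,0,-15],"turn": 0,"fingers": 80},
  {"delta_pos": [0,0,-30],"turn": 0,"fingers": 80},
  {"delta_pos": [0,0,-45],"turn": 0,"fingers": 80},
  {"delta_pos": [0,0,-58],"turn": 0,"fingers": 80},
  {"delta_pos": [0,0,-67],"turn": 0,"fingers": 80},
  {"delta_pos": [0,0,-71],"turn": 0,"fingers": 80},
  {"delta_pos": [0,0,-71],"turn": 0,"fingers": 80},
  {"delta_pos": [0,0,-71],"turn": 0,"fingers": 80},
  {"delta_pos": [0,0,-71],"turn": 0,"fingers": 65},
  {"delta_pos": [0,0,-71],"turn": 0,"fingers": 46},
  {"delta_pos": [0,0,-71],"turn": 0,"fingers": 46},
  {"delta_pos": [0,0,-71],"turn": 0,"fingers": 46},
  {"delta_pos": [0,0,-71],"turn": 0,"fingers": 46},
  {"delta_pos": [0,0,-71],"turn": 0,"fingers": 46},
])

```text
time_s: 21.75
position: [0.4994, -0.0261, 0.029]
tcp_rot: [[0.266, 0.001, -0.964], [0.964, -0.0, 0.266], [0.0, -1.0, -0.001]]
force: [0.5, 0.6, 4.3]
opening: 0.573
```

>>> jog_arm([
  {"delta_pos": [0,0,0],"turn": 0,"fingers": 77},
  {"delta_pos": [0,0,0],"turn": 0,"fingers": 77},
  {"delta_pos": [0,0,0],"turn": -4,"fingers": 77},
  {"delta_pos": [0,0,0],"turn": -11,"fingers": 77},
  {"delta_pos": [0,0,0],"turn": -18,"fingers": 77},
  {"delta_pos": [0,0,0],"turn": -25,"fingers": 77},
  {"delta_pos": [0,0,0],"turn": -32,"fingers": 77},
  {"delta_pos": [0,0,0],"turn": -39,"fingers": 77},
  {"delta_pos": [0,0,0],"turn": -46,"fingers": 77},
  {"delta_pos": [0,0,0],"turn": -53,"fingers": 77},
  {"delta_pos": [0,0,0],"turn": -60,"fingers": 77},
  {"delta_pos": [0,0,0],"turn": -67,"fingers": 77},
  {"delta_pos": [0,0,0],"turn": -74,"fingers": 77},
  {"delta_pos": [0,0,0],"turn": -81,"fingers": 77},
  {"delta_pos": [0,0,0],"turn": -87,"fingers": 77},
  {"delta_pos": [0,0,0],"turn": -90,"fingers": 77},
  {"delta_pos": [0,0,0],"turn": -90,"fingers": 77},
  {"delta_pos": [0,0,0],"turn": -90,"fingers": 77},
])

```text
time_s: 23.25
position: [0.4989, -0.0261, 0.0283]
tcp_rot: [[0.964, -0.001, 0.265], [-0.265, 0.0, 0.964], [-0.001, -1.0, -0.0]]
force: [0.4, 0.3, 0.1]
opening: 0.767
```

>>> jog_arm([
  {"delta_pos": [0,0,0],"turn": 0,"fingers": 46},
  {"delta_pos": [0,0,0],"turn": 0,"fingers": 46},
  {"delta_pos": [0,0,0],"turn": 0,"fingers": 46},
  {"delta_pos": [0,0,0],"turn": 0,"fingers": 46},
  {"delta_pos": [0,0,0],"turn": 0,"fingers": 46},
  {"delta_pos": [0,0,0],"turn": 0,"fingers": 46},
  {"delta_pos": [0,0,4],"turn": 0,"fingers": 46},
  {"delta_pos": [0,0,14],"turn": 0,"fingers": 46},
  {"delta_pos": [0,0,40],"turn": 0,"fingers": 46},
  {"delta_pos": [0,0,75],"turn": 0,"fingers": 46},
  {"delta_pos": [0,0,105],"turn": 0,"fingers": 46},
  {"delta_pos": [0,0,121],"turn": 0,"fingers": 46},
  {"delta_pos": [0,0,121],"turn": 0,"fingers": 46},
])

```text
time_s: 24.33
position: [0.5015, -0.0267, 0.154]
tcp_rot: [[0.964, 0.009, 0.266], [-0.266, -0.002, 0.964], [0.009, -1.0, -0.0]]
force: [0.1, -0.5, -0.2]
opening: 0.562
```

>>> jog_arm([
  {"delta_pos": [0,-5,0],"turn": 0,"fingers": 46},
  {"delta_pos": [0,-16,0],"turn": 0,"fingers": 46},
  {"delta_pos": [0,-34,0],"turn": 0,"fingers": 46},
  {"delta_pos": [0,-60,0],"turn": 0,"fingers": 46},
  {"delta_pos": [-1,-92,0],"turn": 0,"fingers": 46},
  {"delta_pos": [-1,-122,0],"turn": 0,"fingers": 46},
  {"delta_pos": [-1.5,-148,0],"turn": 0,"fingers": 46},
  {"delta_pos": [-1.5,-167,0],"turn": 0,"fingers": 46},
  {"delta_pos": [-1.5,-178,0],"turn": 0,"fingers": 46},
  {"delta_pos": [-1.5,-183,0],"turn": 0,"fingers": 46},
  {"delta_pos": [-1.5,-183,-5],"turn": 0,"fingers": 46},
  {"delta_pos": [-1.5,-183,-15],"turn": 0,"fingers": 46},
  {"delta_pos": [-1.5,-183,-30],"turn": 0,"fingers": 46},
  {"delta_pos": [-1.5,-183,-42],"turn": 0,"fingers": 46},
  {"delta_pos": [-1.5,-183,-50],"turn": 0,"fingers": 46},
  {"delta_pos": [-1.5,-183,-55],"turn": 0,"fingers": 46},
  {"delta_pos": [-1.5,-183,-55],"turn": 0,"fingers": 46},
  {"delta_pos": [-1.5,-183,-55],"turn": 0,"fingers": 46},
  {"delta_pos": [-1.5,-183,-55],"turn": 0,"fingers": 46},
])

```text
time_s: 25.92
position: [0.4979, -0.209, 0.0949]
tcp_rot: [[0.964, 0.001, 0.266], [-0.266, -0.0, 0.964], [0.001, -1.0, -0.0]]
force: [0.6, -0.4, -0.5]
opening: 0.557
```

```bash
python3 - <<'E'
from h import *
im=save('scene','s7.png');s=read_state();print(s['time_s'],s['position'],s['opening'],s['force'])
cv2.imwrite('pics/s7c.png',cv2.resize(im[120:260,190:360],None,fx=4,fy=4)[:,:,::-1])
ci=camera_info('scene')
q=lambda r,z:((proj(circ(.498,-.2095,z,r),ci)-[190,120])*4+2)
for n,r,z in[('50b',.025,.066),('50t',.025,.111),('base',.055,0.011),('36b',.018,.006)]:
    a=q(r,z);print(n,a.min(0).round(),a.max(0).round())
E
```

```text
25.9667 [ 0.49798432 -0.20920017  0.09509299] 0.5570757009349487 [-0.27400471  0.34117091 -0.41875558]
50b [294. 192.] [378. 237.]
50t [289. 127.] [374. 171.]
base [252. 241.] [431. 342.]
36b [313. 280.] [371. 313.]
```

View pics/s7c.png

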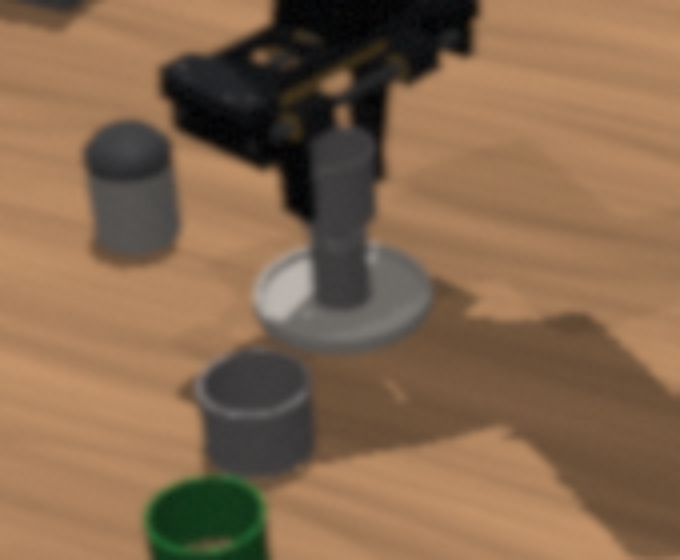

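```bash
python3 - <<'E'
import cv2,numpy as np
from h import *
im=cv2.imread('pics/s7.png');c=cv2.resize(im[140:205,250:300],None,fx=12,fy=9.2,interpolation=cv2.INTER_CUBIC)
c=np.clip(c.astype(float)*2.0-20,0,255).astype(np.uint8)
ci=camera_info('scene')
for z,r in((.066,.025),(.111,.025),(.006,.018),(.051,.018)):
    q=(proj(circ(.498,-.2095,z,r),ci)-[250,140]+.5)*[12,9.2]
    cv2.polylines(c,[q.astype(np.int32)],True,(0,255,255),1)
cv2.imwrite('pics/s7d.png',c)
E
```

```text
(no output)
```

View pics/s7d.png

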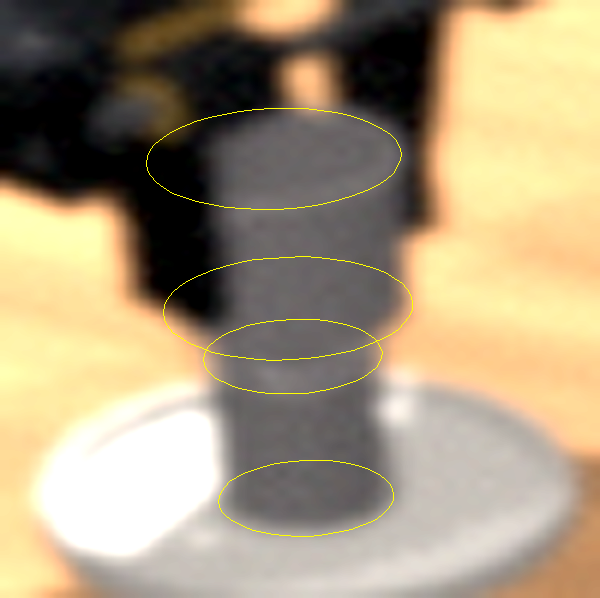

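The held ring sits within about 2 mm of the projected outline, perhaps tilted by 2–3°. That is inside the 4.5 mm clearance. I'll lower it slowly in two stages and watch the force.

>>> jog_arm([
  {"delta_pos": [0,0,-4],"turn": 0,"fingers": 46},
  {"delta_pos": [0,0,-9],"turn": 0,"fingers": 46},
  {"delta_pos": [0,0,-14],"turn": 0,"fingers": 46},
  {"delta_pos": [0,0,-18],"turn": 0,"fingers": 46},
  {"delta_pos": [0,0,-22],"turn": 0,"fingers": 46},
  {"delta_pos": [0,0,-25],"turn": 0,"fingers": 46},
  {"delta_pos": [0,0,-25],"turn": 0,"fingers": 46},
])

```text
time_s: 26.55
position: [0.4971, -0.2089, 0.0687]
tcp_rot: [[0.964, -0.001, 0.267], [-0.267, 0.001, 0.964], [-0.001, -1.0, 0.001]]
force: [-0.9, 0.1, -0.9]
opening: 0.557
```

```bash
python3 - <<'E'
from h import *
im=save('scene','s8.png')[:,:,::-1];s=read_state();print(s['time_s'],s['position'],s['opening'],s['force'])
c=cv2.resize(im[140:210,240:310],None,fx=8,fy=8,interpolation=cv2.INTER_CUBIC)
cv2.imwrite('pics/s8c.png',np.clip(c.astype(float)*2-20,0,255).astype(np.uint8))
E
```

```text
26.6 [ 0.49730648 -0.20900105  0.06904561] 0.5611544088119306 [-0.68482165  0.31607369  0.07655399]
```

View pics/s8c.png

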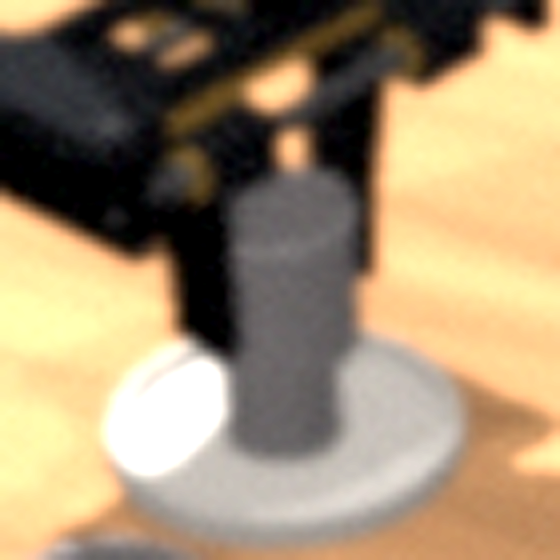

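>>> jog_arm([
  {"delta_pos": [0,0,-4],"turn": 0,"fingers": 46},
  {"delta_pos": [0,0,-10],"turn": 0,"fingers": 46},
  {"delta_pos": [0,0,-17],"turn": 0,"fingers": 46},
  {"delta_pos": [0,0,-24],"turn": 0,"fingers": 46},
  {"delta_pos": [0,0,-29],"turn": 0,"fingers": 46},
  {"delta_pos": [0,0,-32],"turn": 0,"fingers": 46},
  {"delta_pos": [0,0,-34],"turn": 0,"fingers": 46},
  {"delta_pos": [0,0,-35],"turn": 0,"fingers": 46},
  {"delta_pos": [0,0,-35.5],"turn": 0,"fingers": 46},
  {"delta_pos": [0,0,-35.5],"turn": 0,"fingers": 46},
  {"delta_pos": [0,0,-35.5],"turn": 0,"fingers": 46},
])

```text
time_s: 27.52
position: [0.4973, -0.209, 0.0345]
tcp_rot: [[0.964, -0.0, 0.266], [-0.266, 0.0, 0.964], [-0.0, -1.0, 0.0]]
force: [-2.5, 0.3, 4.5]
opening: 0.557
```

>>> jog_arm([
  {"delta_pos": [0,0,0],"turn": 0,"fingers": 60},
  {"delta_pos": [0,0,0],"turn": 0,"fingers": 70},
  {"delta_pos": [0,0,0],"turn": 0,"fingers": 75},
  {"delta_pos": [0,0,3],"turn": 0,"fingers": 75},
  {"delta_pos": [0,0,12],"turn": 0,"fingers": 75},
  {"delta_pos": [0,0,30],"turn": 0,"fingers": 75},
  {"delta_pos": [0,0,60],"turn": 0,"fingers": 80},
  {"delta_pos": [4,1,85],"turn": 0,"fingers": 100},
  {"delta_pos": [14,2,95],"turn": 0,"fingers": 100},
  {"delta_pos": [32,5,97],"turn": 0,"fingers": 100},
  {"delta_pos": [58,10,97],"turn": 0,"fingers": 100},
  {"delta_pos": [86,15,96],"turn": 0,"fingers": 100},
  {"delta_pos": [112,19,94],"turn": 0,"fingers": 100},
  {"delta_pos": [132,23,90],"turn": 0,"fingers": 100},
  {"delta_pos": [142,24,83],"turn": 0,"fingers": 100},
  {"delta_pos": [145.5,25,76],"turn": 0,"fingers": 100},
  {"delta_pos": [145.5,25,68],"turn": 0,"fingers": 100},
  {"delta_pos": [145.5,25,65.5],"turn": 0,"fingers": 100},
  {"delta_pos": [145.5,25,65.5],"turn": 0,"fingers": 100},
  {"delta_pos": [145.5,25,65.5],"turn": 0,"fingers": 100},
])

```text
time_s: 29.18
position: [0.6416, -0.1843, 0.0991]
tcp_rot: [[0.964, -0.002, 0.267], [-0.267, 0.001, 0.964], [-0.002, -1.0, 0.0]]
force: [-0.3, 0.3, 0.6]
opening: 0.997
```

```bash

python3 -c "
from h import *
look(9,(200,360,320,520),(120,290,190,370))"
```

```text
29.2833 [ 0.6425236  -0.18455051  0.09988185] 1.001422709642461
```

View pics/t9c.png

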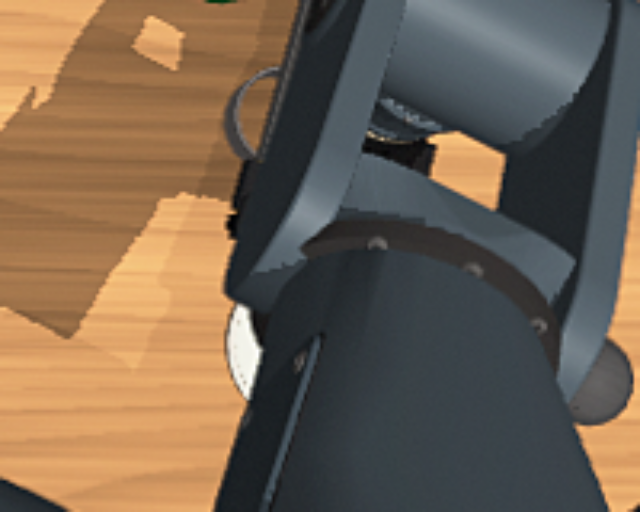

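View pics/s9c.png

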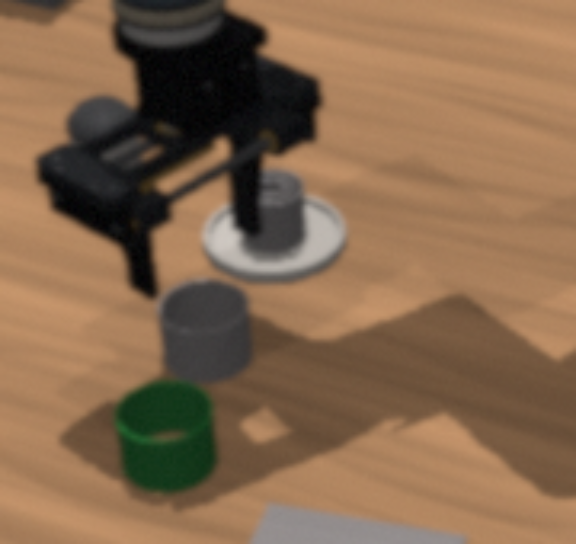

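The 50 stands level around the 36, at crop px (272,210). Next I'll grip the 64, the steel ring at crop (205,330); the green one behind it, at (165,430), is left alone.

>>> jog_arm([
  {"delta_pos": [0,0,-4],"turn": 0,"fingers": 100},
  {"delta_pos": [0,0,-13],"turn": 0,"fingers": 100},
  {"delta_pos": [0,0,-26],"turn": 0,"fingers": 100},
  {"delta_pos": [0,0,-40],"turn": 0,"fingers": 100},
  {"delta_pos": [0,0,-54],"turn": 0,"fingers": 100},
  {"delta_pos": [0,0,-64],"turn": 0,"fingers": 100},
  {"delta_pos": [0,0,-70],"turn": 0,"fingers": 100},
  {"delta_pos": [0,0,-71],"turn": 0,"fingers": 100},
  {"delta_pos": [0,0,-71],"turn": 0,"fingers": 100},
  {"delta_pos": [0,0,-71],"turn": 0,"fingers": 80},
  {"delta_pos": [0,0,-71],"turn": 0,"fingers": 62},
  {"delta_pos": [0,0,-71],"turn": 0,"fingers": 62},
  {"delta_pos": [0,0,-71],"turn": 0,"fingers": 62},
  {"delta_pos": [0,0,-71],"turn": 0,"fingers": 62},
  {"delta_pos": [0,0,-71],"turn": 0,"fingers": 62},
])

```text
time_s: 30.53
position: [0.6433, -0.1842, 0.0292]
tcp_rot: [[0.964, 0.001, 0.267], [-0.267, -0.0, 0.964], [0.001, -1.0, -0.0]]
force: [0.3, -0.8, 3.1]
opening: 0.735
```

>>> jog_arm([
  {"delta_pos": [0,0,0],"turn": 0,"fingers": 95},
  {"delta_pos": [0,0,0],"turn": 0,"fingers": 95},
  {"delta_pos": [0,0,0],"turn": 4,"fingers": 95},
  {"delta_pos": [0,0,0],"turn": 11,"fingers": 95},
  {"delta_pos": [0,0,0],"turn": 18,"fingers": 95},
  {"delta_pos": [0,0,0],"turn": 25,"fingers": 95},
  {"delta_pos": [0,0,0],"turn": 32,"fingers": 95},
  {"delta_pos": [0,0,0],"turn": 39,"fingers": 95},
  {"delta_pos": [0,0,0],"turn": 46,"fingers": 95},
  {"delta_pos": [0,0,0],"turn": 53,"fingers": 95},
  {"delta_pos": [0,0,0],"turn": 60,"fingers": 95},
  {"delta_pos": [0,0,0],"turn": 67,"fingers": 95},
  {"delta_pos": [0,0,0],"turn": 74,"fingers": 95},
  {"delta_pos": [0,0,0],"turn": 81,"fingers": 95},
  {"delta_pos": [0,0,0],"turn": 87,"fingers": 95},
  {"delta_pos": [0,0,0],"turn": 90,"fingers": 95},
  {"delta_pos": [0,0,0],"turn": 90,"fingers": 95},
  {"delta_pos": [0,0,0],"turn": 90,"fingers": 95},
])

```text
time_s: 32.03
position: [0.6429, -0.1841, 0.0283]
tcp_rot: [[0.268, -0.0, -0.963], [0.963, 0.0, 0.268], [0.0, -1.0, 0.0]]
force: [-0.7, -0.1, 0.6]
opening: 0.951
```

>>> jog_arm([
  {"delta_pos": [0,0,0],"turn": 0,"fingers": 62},
  {"delta_pos": [0,0,0],"turn": 0,"fingers": 62},
  {"delta_pos": [0,0,0],"turn": 0,"fingers": 62},
  {"delta_pos": [0,0,0],"turn": 0,"fingers": 62},
  {"delta_pos": [0,0,0],"turn": 0,"fingers": 62},
  {"delta_pos": [0,0,0],"turn": 0,"fingers": 62},
  {"delta_pos": [0,0,4],"turn": 0,"fingers": 62},
  {"delta_pos": [0,0,14],"turn": 0,"fingers": 62},
  {"delta_pos": [0,0,40],"turn": 0,"fingers": 62},
  {"delta_pos": [0,20,75],"turn": 0,"fingers": 62},
  {"delta_pos": [0,50,105],"turn": 0,"fingers": 62},
  {"delta_pos": [0,80,121],"turn": 0,"fingers": 62},
  {"delta_pos": [0,110,121],"turn": 0,"fingers": 62},
  {"delta_pos": [0,130,121],"turn": 0,"fingers": 62},
  {"delta_pos": [0,140,121],"turn": 0,"fingers": 62},
  {"delta_pos": [0,140,121],"turn": 0,"fingers": 62},
])

```text
time_s: 33.37
position: [0.6428, -0.0418, 0.1503]
tcp_rot: [[0.264, 0.0, -0.965], [0.965, 0.0, 0.264], [0.0, -1.0, -0.0]]
force: [0.3, -0.0, -0.8]
opening: 0.717
```

```bash

python3 -c "
from h import *
look(10,(250,360,360,480),(120,290,190,370))"
```

```text
33.4667 [ 0.64318349 -0.0447238   0.149711  ] 0.7145560596900528
```

View pics/t10c.png

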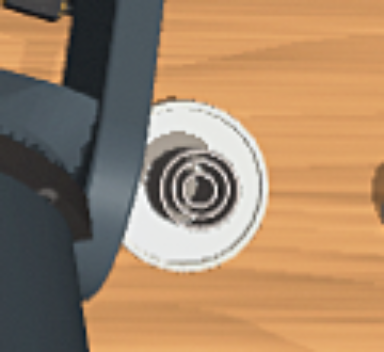

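View pics/s10c.png

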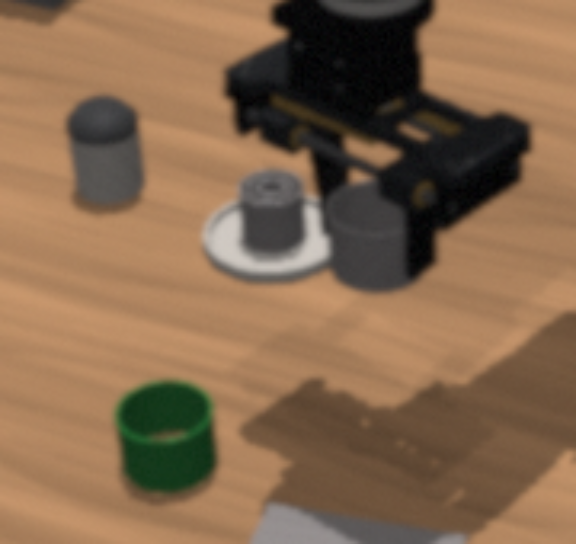

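Top view: three concentric lips at crop (200,187). The 64 is held upright and the green ring is untouched. I'll carry the 64 over the base.

>>> jog_arm([
  {"delta_pos": [-4,-5,0],"turn": 0,"fingers": 62},
  {"delta_pos": [-13,-15,0],"turn": 0,"fingers": 62},
  {"delta_pos": [-28,-32,0],"turn": 0,"fingers": 62},
  {"delta_pos": [-48,-55,0],"turn": 0,"fingers": 62},
  {"delta_pos": [-70,-80,0],"turn": 0,"fingers": 62},
  {"delta_pos": [-92,-105,0],"turn": 0,"fingers": 62},
  {"delta_pos": [-112,-128,0],"turn": 0,"fingers": 62},
  {"delta_pos": [-129,-147,0],"turn": 0,"fingers": 62},
  {"delta_pos": [-140,-159,0],"turn": 0,"fingers": 62},
  {"delta_pos": [-145.5,-165,0],"turn": 0,"fingers": 62},
  {"delta_pos": [-145.5,-165,-5],"turn": 0,"fingers": 62},
  {"delta_pos": [-145.5,-165,-15],"turn": 0,"fingers": 62},
  {"delta_pos": [-145.5,-165,-28],"turn": 0,"fingers": 62},
  {"delta_pos": [-145.5,-165,-40],"turn": 0,"fingers": 62},
  {"delta_pos": [-145.5,-165,-48],"turn": 0,"fingers": 62},
  {"delta_pos": [-145.5,-165,-50],"turn": 0,"fingers": 62},
  {"delta_pos": [-145.5,-165,-50],"turn": 0,"fingers": 62},
  {"delta_pos": [-145.5,-165,-50],"turn": 0,"fingers": 62},
  {"delta_pos": [-145.5,-165,-50],"turn": 0,"fingers": 62},
])

```text
time_s: 35.05
position: [0.4981, -0.2091, 0.0999]
tcp_rot: [[0.266, 0.001, -0.964], [0.964, -0.001, 0.266], [-0.0, -1.0, -0.001]]
force: [0.2, -0.4, -1.7]
opening: 0.714
```

```bash
python3 - <<'E'
from h import *
im=save('scene','s11.png')[:,:,::-1];s=read_state();print(s['time_s'],s['position'],s['opening'],s['force'])
c=cv2.resize(im[135:210,240:310],None,fx=8,fy=8,interpolation=cv2.INTER_CUBIC)
c=np.clip(c.astype(float)*2-20,0,255).astype(np.uint8)
ci=camera_info('scene')
for z,r in((.071,.032),(.116,.032),(.006,.025),(.051,.025)):
    q=(proj(circ(.498,-.2095,z,r),ci)-[240,135]+.5)*8
    cv2.polylines(c,[q.astype(np.int32)],True,(0,255,255),1)
cv2.imwrite('pics/s11c.png',c)
E
```

```text
35.1 [ 0.49810077 -0.20923137  0.10009458] 0.7199609850477262 [0.89189814 0.04955339 0.33940126]
```

View pics/s11c.png

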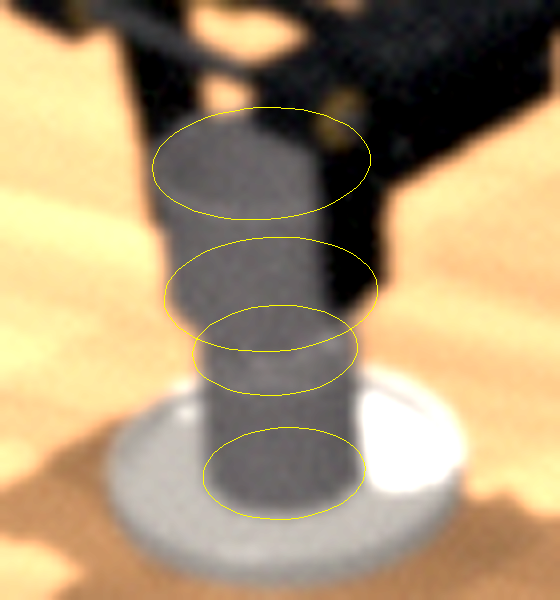

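Held and placed rings show the same small offset from their outlines, so they are concentric. Lowering now: commanded z goes from 100 to 34.5 mm.

>>> jog_arm([
  {"delta_pos": [0,0,-4],"turn": 0,"fingers": 62},
  {"delta_pos": [0,0,-10],"turn": 0,"fingers": 62},
  {"delta_pos": [0,0,-17],"turn": 0,"fingers": 62},
  {"delta_pos": [0,0,-24],"turn": 0,"fingers": 62},
  {"delta_pos": [0,0,-29],"turn": 0,"fingers": 62},
  {"delta_pos": [0,0,-30],"turn": 0,"fingers": 62},
  {"delta_pos": [0,0,-30],"turn": 0,"fingers": 62},
])

```text
time_s: 35.68
position: [0.4971, -0.2089, 0.0687]
tcp_rot: [[0.267, -0.001, -0.964], [0.964, 0.001, 0.267], [0.001, -1.0, 0.002]]
force: [-1.0, 0.5, -0.5]
opening: 0.713
```

>>> jog_arm([
  {"delta_pos": [0,0,-4],"turn": 0,"fingers": 62},
  {"delta_pos": [0,0,-10],"turn": 0,"fingers": 62},
  {"delta_pos": [0,0,-17],"turn": 0,"fingers": 62},
  {"delta_pos": [0,0,-24],"turn": 0,"fingers": 62},
  {"delta_pos": [0,0,-29],"turn": 0,"fingers": 62},
  {"delta_pos": [0,0,-32],"turn": 0,"fingers": 62},
  {"delta_pos": [0,0,-34],"turn": 0,"fingers": 62},
  {"delta_pos": [0,0,-35],"turn": 0,"fingers": 62},
  {"delta_pos": [0,0,-35.5],"turn": 0,"fingers": 62},
  {"delta_pos": [0,0,-35.5],"turn": 0,"fingers": 62},
  {"delta_pos": [0,0,-35.5],"turn": 0,"fingers": 62},
])

```text
time_s: 36.6
position: [0.4973, -0.209, 0.0345]
tcp_rot: [[0.266, -0.0, -0.964], [0.964, 0.0, 0.266], [0.0, -1.0, 0.0]]
force: [-2.8, 0.6, 3.2]
opening: 0.717
```

>>> jog_arm([
  {"delta_pos": [0,0,0],"turn": 0,"fingers": 80},
  {"delta_pos": [0,0,0],"turn": 0,"fingers": 90},
  {"delta_pos": [0,0,0],"turn": 0,"fingers": 92},
  {"delta_pos": [0,0,3],"turn": 0,"fingers": 92},
  {"delta_pos": [0,0,12],"turn": 0,"fingers": 92},
  {"delta_pos": [0,0,30],"turn": 0,"fingers": 92},
  {"delta_pos": [0,0,60],"turn": 0,"fingers": 92},
  {"delta_pos": [0,4,95],"turn": 0,"fingers": 80},
  {"delta_pos": [0,18,115],"turn": 0,"fingers": 60},
  {"delta_pos": [1,44,120],"turn": 0,"fingers": 60},
  {"delta_pos": [1,80,120],"turn": 0,"fingers": 60},
  {"delta_pos": [2,120,120],"turn": 0,"fingers": 60},
  {"delta_pos": [3,160,120],"turn": 0,"fingers": 60},
  {"delta_pos": [4,200,120],"turn": 0,"fingers": 60},
  {"delta_pos": [4,240,120],"turn": 0,"fingers": 60},
  {"delta_pos": [5,278,120],"turn": 0,"fingers": 60},
  {"delta_pos": [5,312,120],"turn": 0,"fingers": 60},
  {"delta_pos": [6,344,118],"turn": 0,"fingers": 60},
  {"delta_pos": [6,372,113],"turn": 0,"fingers": 60},
  {"delta_pos": [6,392,106],"turn": 0,"fingers": 60},
])

```text
time_s: 38.27
position: [0.5038, 0.1856, 0.1412]
tcp_rot: [[0.265, 0.003, -0.964], [0.964, 0.001, 0.265], [0.001, -1.0, -0.002]]
force: [0.7, -0.4, 1.0]
opening: 0.605
```

>>> jog_arm([
  {"delta_pos": [0,12,-5],"turn": 0,"fingers": 60},
  {"delta_pos": [0,18,-9],"turn": 0,"fingers": 60},
  {"delta_pos": [0,19,-11],"turn": 0,"fingers": 60},
  {"delta_pos": [0,19,-11],"turn": 0,"fingers": 60},
  {"delta_pos": [0,19,-11],"turn": 0,"fingers": 60},
  {"delta_pos": [0,19,-11],"turn": 0,"fingers": 60},
])

```text
time_s: 38.77
position: [0.5039, 0.2007, 0.1293]
tcp_rot: [[0.268, 0.0, -0.963], [0.963, -0.0, 0.268], [-0.0, -1.0, -0.0]]
force: [0.6, -0.2, 0.1]
opening: 0.6
```

```bash

python3 - <<'E'
from h import *
look(12,(240,370,340,500),(120,290,190,370))
im=cv2.imread('pics/s12.png');cv2.imwrite('pics/s12d.png',cv2.resize(im[140:270,370:500],None,fx=4.5,fy=4.5))
ci=camera_info('top')
f=lambda z,c:least_squares(lambda p:proj([p[0],p[1],z],ci)[0]-c,(.5,-.2)).x.round(4)
E
```

```text
38.8667 [0.50389871 0.20092947 0.12932916] 0.5982446144257463
```

View pics/t12c.png

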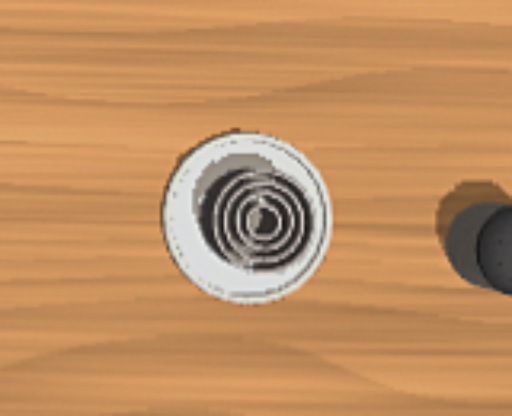

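View pics/s12d.png

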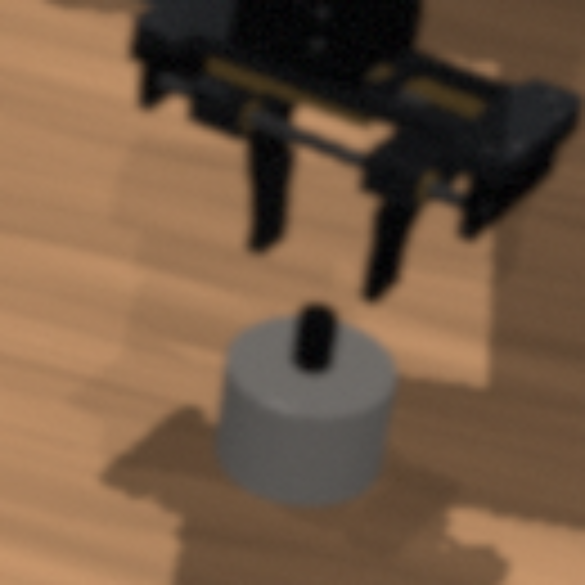

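View pics/s12c.png

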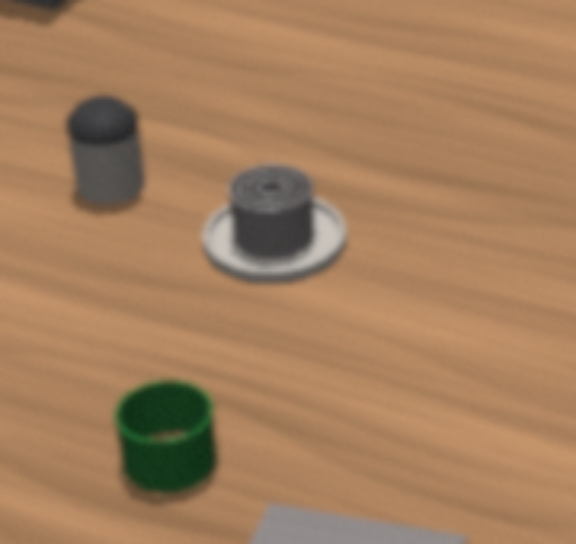

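All four are nested and concentric: lips at top-crop (262,220), stack standing level at scene-crop (272,215). Now the cover. Its knob lies between the open fingers.

>>> jog_arm([
  {"delta_pos": [0,0,-4],"turn": 0,"fingers": 60},
  {"delta_pos": [0,0,-12],"turn": 0,"fingers": 60},
  {"delta_pos": [0,0,-24],"turn": 0,"fingers": 60},
  {"delta_pos": [0,0,-36],"turn": 0,"fingers": 60},
  {"delta_pos": [0,0,-45],"turn": 0,"fingers": 60},
  {"delta_pos": [0,0,-50],"turn": 0,"fingers": 60},
  {"delta_pos": [0,0,-52],"turn": 0,"fingers": 60},
  {"delta_pos": [0,0,-52],"turn": 0,"fingers": 60},
  {"delta_pos": [0,0,-52],"turn": 0,"fingers": 60},
  {"delta_pos": [0,0,-52],"turn": 0,"fingers": 40},
  {"delta_pos": [0,0,-52],"turn": 0,"fingers": 12},
  {"delta_pos": [0,0,-52],"turn": 0,"fingers": 12},
  {"delta_pos": [0,0,-52],"turn": 0,"fingers": 12},
  {"delta_pos": [0,0,-52],"turn": 0,"fingers": 12},
  {"delta_pos": [0,0,-52],"turn": 0,"fingers": 12},
  {"delta_pos": [0,0,-52],"turn": 0,"fingers": 12},
])

```text
time_s: 40.2
position: [0.5036, 0.2019, 0.0771]
tcp_rot: [[0.267, 0.0, -0.964], [0.964, 0.0, 0.267], [0.0, -1.0, -0.0]]
force: [-0.4, 0.3, 0.1]
opening: 0.223
```

>>> jog_arm([
  {"delta_pos": [0,0,0],"turn": 0,"fingers": 45},
  {"delta_pos": [0,0,0],"turn": 0,"fingers": 45},
  {"delta_pos": [0,0,0],"turn": -4,"fingers": 45},
  {"delta_pos": [0,0,0],"turn": -11,"fingers": 45},
  {"delta_pos": [0,0,0],"turn": -18,"fingers": 45},
  {"delta_pos": [0,0,0],"turn": -25,"fingers": 45},
  {"delta_pos": [0,0,0],"turn": -32,"fingers": 45},
  {"delta_pos": [0,0,0],"turn": -39,"fingers": 45},
  {"delta_pos": [0,0,0],"turn": -46,"fingers": 45},
  {"delta_pos": [0,0,0],"turn": -53,"fingers": 45},
  {"delta_pos": [0,0,0],"turn": -60,"fingers": 45},
  {"delta_pos": [0,0,0],"turn": -67,"fingers": 45},
  {"delta_pos": [0,0,0],"turn": -74,"fingers": 45},
  {"delta_pos": [0,0,0],"turn": -81,"fingers": 45},
  {"delta_pos": [0,0,0],"turn": -87,"fingers": 45},
  {"delta_pos": [0,0,0],"turn": -90,"fingers": 45},
  {"delta_pos": [0,0,0],"turn": -90,"fingers": 45},
  {"delta_pos": [0,0,0],"turn": -90,"fingers": 45},
])

```text
time_s: 41.7
position: [0.5035, 0.2018, 0.077]
tcp_rot: [[0.964, -0.0, 0.265], [-0.265, -0.0, 0.964], [-0.0, -1.0, -0.0]]
force: [-0.1, 0.1, 0.2]
opening: 0.449
```

>>> jog_arm([
  {"delta_pos": [0,0,0],"turn": 0,"fingers": 12},
  {"delta_pos": [0,0,0],"turn": 0,"fingers": 12},
  {"delta_pos": [0,0,0],"turn": 0,"fingers": 12},
  {"delta_pos": [0,0,0],"turn": 0,"fingers": 12},
  {"delta_pos": [0,0,0],"turn": 0,"fingers": 12},
  {"delta_pos": [0,0,0],"turn": 0,"fingers": 12},
  {"delta_pos": [0,0,0],"turn": 0,"fingers": 12},
  {"delta_pos": [0,0,4],"turn": 0,"fingers": 12},
  {"delta_pos": [0,0,12],"turn": 0,"fingers": 12},
  {"delta_pos": [0,0,30],"turn": 0,"fingers": 12},
  {"delta_pos": [0,0,58],"turn": 0,"fingers": 12},
  {"delta_pos": [0,0,86],"turn": 0,"fingers": 12},
  {"delta_pos": [0,0,108],"turn": 0,"fingers": 12},
  {"delta_pos": [0,0,120],"turn": 0,"fingers": 12},
  {"delta_pos": [0,0,122],"turn": 0,"fingers": 12},
  {"delta_pos": [0,0,122],"turn": 0,"fingers": 12},
])

```text
time_s: 43.03
position: [0.5039, 0.202, 0.2003]
tcp_rot: [[0.964, 0.003, 0.266], [-0.266, 0.0, 0.964], [0.002, -1.0, 0.001]]
force: [-0.2, 1.0, -1.6]
opening: 0.221
```

```bash

python3 - <<'E'
from h import *
im=save('scene','s13.png');s=read_state();print(s['time_s'],s['position'],s['opening'],s['force'])
cv2.imwrite('pics/s13d.png',cv2.resize(im[100:250,360:510],None,fx=4,fy=4)[:,:,::-1])
E
```

```text
43.0833 [0.50312163 0.20178989 0.1991194 ] 0.21950395008952975 [-0.48097419 -0.47456295 -1.53714213]
```

View pics/s13d.png

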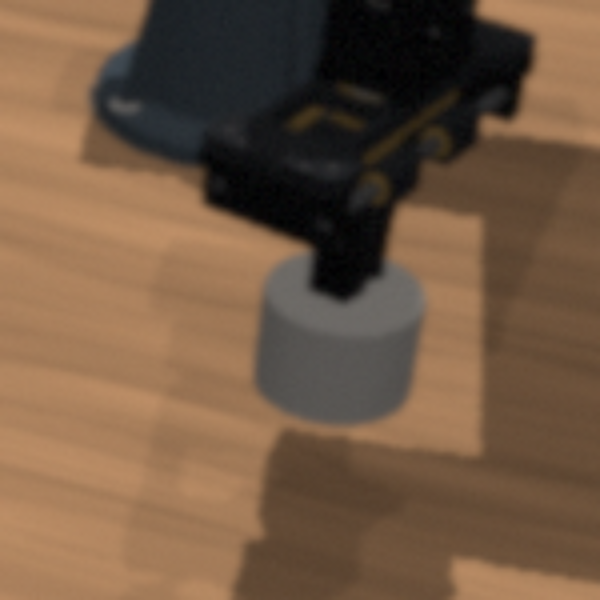

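>>> jog_arm([
  {"delta_pos": [0,-4,0],"turn": 0,"fingers": 12},
  {"delta_pos": [0,-12,0],"turn": 0,"fingers": 12},
  {"delta_pos": [0,-26,0],"turn": 0,"fingers": 12},
  {"delta_pos": [-1,-44,0],"turn": 0,"fingers": 12},
  {"delta_pos": [-1,-66,0],"turn": 0,"fingers": 12},
  {"delta_pos": [-1,-92,0],"turn": 0,"fingers": 12},
  {"delta_pos": [-2,-120,0],"turn": 0,"fingers": 12},
  {"delta_pos": [-2,-150,0],"turn": 0,"fingers": 12},
  {"delta_pos": [-2,-180,0],"turn": 0,"fingers": 12},
  {"delta_pos": [-3,-210,0],"turn": 0,"fingers": 12},
  {"delta_pos": [-3,-240,0],"turn": 0,"fingers": 12},
  {"delta_pos": [-4,-270,0],"turn": 0,"fingers": 12},
  {"delta_pos": [-4,-299,0],"turn": 0,"fingers": 12},
  {"delta_pos": [-4,-326,0],"turn": 0,"fingers": 12},
  {"delta_pos": [-5,-350,0],"turn": 0,"fingers": 12},
  {"delta_pos": [-5,-371,0],"turn": 0,"fingers": 12},
  {"delta_pos": [-6,-388,0],"turn": 0,"fingers": 12},
  {"delta_pos": [-6,-400,0],"turn": 0,"fingers": 12},
  {"delta_pos": [-6,-408,0],"turn": 0,"fingers": 12},
  {"delta_pos": [-6,-411,0],"turn": 0,"fingers": 12},
])

```text
time_s: 44.75
position: [0.4972, -0.2103, 0.1984]
tcp_rot: [[0.963, -0.001, 0.268], [-0.268, 0.0, 0.963], [-0.001, -1.0, 0.0]]
force: [0.5, 0.8, -0.9]
opening: 0.222
```

>>> jog_arm([
  {"delta_pos": [0,0,0],"turn": 0,"fingers": 12},
  {"delta_pos": [0,0,-4],"turn": 0,"fingers": 12},
  {"delta_pos": [0,0,-12],"turn": 0,"fingers": 12},
  {"delta_pos": [0,0,-22],"turn": 0,"fingers": 12},
  {"delta_pos": [0,0,-34],"turn": 0,"fingers": 12},
  {"delta_pos": [0,0,-45],"turn": 0,"fingers": 12},
  {"delta_pos": [0,0,-52],"turn": 0,"fingers": 12},
  {"delta_pos": [0,0,-54.5],"turn": 0,"fingers": 12},
  {"delta_pos": [0,0,-54.5],"turn": 0,"fingers": 12},
  {"delta_pos": [0,0,-54.5],"turn": 0,"fingers": 12},
  {"delta_pos": [0,0,-54.5],"turn": 0,"fingers": 12},
])

```text
time_s: 45.67
position: [0.4979, -0.2093, 0.1449]
tcp_rot: [[0.964, 0.001, 0.266], [-0.266, -0.001, 0.964], [0.001, -1.0, -0.0]]
force: [-0.0, 0.0, -1.5]
opening: 0.222
```

```bash
python3 - <<'E'
from h import *
im=save('scene','s14.png')[:,:,::-1];s=read_state();print(s['time_s'],s['position'],s['opening'],s['force'])
c=cv2.resize(im[125:215,230:320],None,fx=6.5,fy=6.5,interpolation=cv2.INTER_CUBIC)
c=np.clip(c.astype(float)*1.3,0,255).astype(np.uint8)
ci=camera_info('scene')
for z,r in((.0675,.041),(.1235,.041),(.006,.032),(.051,.032),(.011,.055)):
    q=(proj(circ(.498,-.2095,z,r),ci)-[230,125]+.5)*6.5
    cv2.polylines(c,[q.astype(np.int32)],True,(0,255,255),1)
cv2.imwrite('pics/s14c.png',c)
E
```

```text
45.7167 [ 0.49796926 -0.20933039  0.14508682] 0.21821255459720962 [-0.69635756 -0.49844968 -2.18270806]
```

View pics/s14c.png

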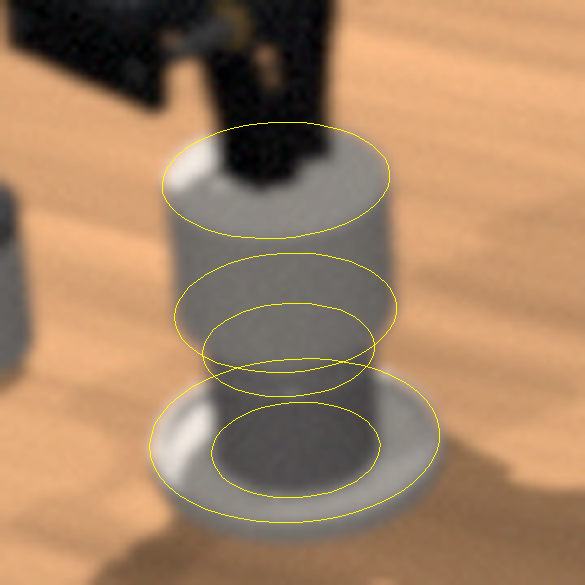

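The cover hangs level and concentric, and its outline matches the projection. Lowering it.

>>> jog_arm([
  {"delta_pos": [0,0,-4],"turn": 0,"fingers": 12},
  {"delta_pos": [0,0,-10],"turn": 0,"fingers": 12},
  {"delta_pos": [0,0,-17],"turn": 0,"fingers": 12},
  {"delta_pos": [0,0,-24],"turn": 0,"fingers": 12},
  {"delta_pos": [0,0,-29],"turn": 0,"fingers": 12},
  {"delta_pos": [0,0,-30],"turn": 0,"fingers": 12},
  {"delta_pos": [0,0,-30],"turn": 0,"fingers": 12},
])

```text
time_s: 46.3
position: [0.4971, -0.2089, 0.1137]
tcp_rot: [[0.964, -0.001, 0.267], [-0.267, 0.001, 0.964], [-0.002, -1.0, 0.001]]
force: [-0.1, -0.2, -1.6]
opening: 0.221
```

>>> jog_arm([
  {"delta_pos": [0,0,-4],"turn": 0,"fingers": 12},
  {"delta_pos": [0,0,-9],"turn": 0,"fingers": 12},
  {"delta_pos": [0,0,-15],"turn": 0,"fingers": 12},
  {"delta_pos": [0,0,-21],"turn": 0,"fingers": 12},
  {"delta_pos": [0,0,-26],"turn": 0,"fingers": 12},
  {"delta_pos": [0,0,-29],"turn": 0,"fingers": 12},
  {"delta_pos": [0,0,-31],"turn": 0,"fingers": 12},
  {"delta_pos": [0,0,-32],"turn": 0,"fingers": 12},
  {"delta_pos": [0,0,-32.5],"turn": 0,"fingers": 12},
  {"delta_pos": [0,0,-32.5],"turn": 0,"fingers": 12},
  {"delta_pos": [0,0,-32.5],"turn": 0,"fingers": 12},
])

```text
time_s: 47.22
position: [0.4972, -0.2089, 0.083]
tcp_rot: [[0.964, -0.001, 0.266], [-0.266, 0.0, 0.964], [-0.001, -1.0, 0.0]]
force: [-1.3, 0.8, 6.8]
opening: 0.222
```

Contact is at the expected height (TCP 0.083). Releasing and retreating.

>>> jog_arm([
  {"delta_pos": [0,0,0],"turn": 0,"fingers": 30},
  {"delta_pos": [0,0,0],"turn": 0,"fingers": 45},
  {"delta_pos": [0,0,0],"turn": 0,"fingers": 50},
  {"delta_pos": [0,0,3],"turn": 0,"fingers": 50},
  {"delta_pos": [0,0,12],"turn": 0,"fingers": 50},
  {"delta_pos": [0,0,30],"turn": 0,"fingers": 50},
  {"delta_pos": [0,0,60],"turn": 0,"fingers": 60},
  {"delta_pos": [0,6,95],"turn": 0,"fingers": 60},
  {"delta_pos": [0,25,120],"turn": 0,"fingers": 60},
  {"delta_pos": [0,55,130],"turn": 0,"fingers": 60},
  {"delta_pos": [0,90,130],"turn": 0,"fingers": 60},
  {"delta_pos": [0,125,130],"turn": 0,"fingers": 60},
  {"delta_pos": [0,155,130],"turn": 0,"fingers": 60},
  {"delta_pos": [0,180,130],"turn": 0,"fingers": 60},
  {"delta_pos": [0,195,130],"turn": 0,"fingers": 60},
  {"delta_pos": [0,200,130],"turn": 0,"fingers": 60},
  {"delta_pos": [0,200,130],"turn": 0,"fingers": 60},
  {"delta_pos": [0,200,130],"turn": 0,"fingers": 60},
])

```text
time_s: 48.72
position: [0.4979, -0.0096, 0.2125]
tcp_rot: [[0.964, 0.001, 0.266], [-0.266, -0.001, 0.964], [0.001, -1.0, -0.0]]
force: [0.1, 0.2, -0.4]
opening: 0.598
```

```bash
python3 - <<'E'
from h import *
look(15,(240,370,340,500),(125,215,230,320))
print(locate('tin_cover','top',(.498,-.2095),.006),locate('tin_cover','scene',(.498,-.2095),.006))
E
python3 - <<'E'
import cv2
a=cv2.imread('pics/t15c.png');b=cv2.imread('pics/s15.png')[125:215,230:320];b=cv2.resize(b,(a.shape[0],a.shape[0]),interpolation=cv2.INTER_CUBIC)
import numpy as np;o=np.hstack([a,b]);o=cv2.resize(o,None,fx=.85,fy=.85);print(o.shape);cv2.imwrite('pics/f15.png',o)
E
```

```text
48.8167 [ 0.49790357 -0.01023309  0.21223277] 0.5984333716030453
[([0.499, -0.2114], [421.1, 308.8], 1527, 1586, 0.74)] [([0.497, -0.2094], [274.4, 183.2], 1158, 1189, 0.97)]
(354, 789, 3)
```

View pics/f15.png

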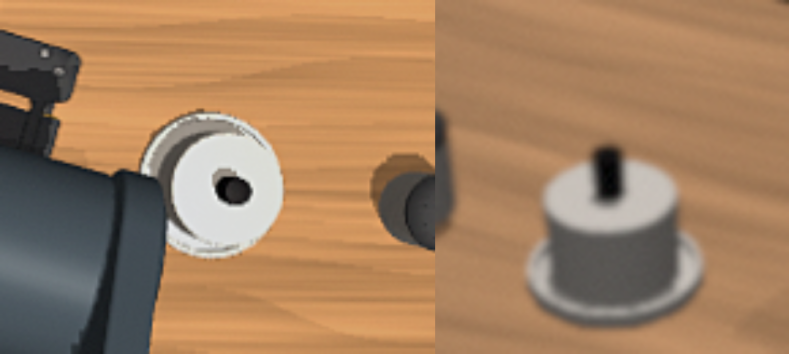

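View pics/s15.png

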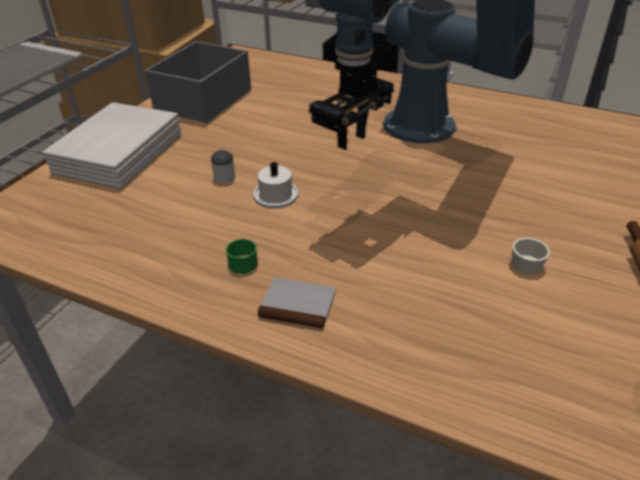

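The cover stands level and centred inside the rim: scene px (275,185), cover at (0.497–0.499, −0.209 to −0.211) against the base at (0.498, −0.2095). The shaker, ramekin, scraper and green ring are where they were, and the gripper is clear. Handing in.

```bash
python3 -c "
from rig import *
print(hand_in(),read_state()['time_s'])"
```

```text
the job is handed in; nothing more can be done
the job is handed in; nothing more can be done
```

All four cutters are nested on the base in order of size (22, 36, 50, 64), with the cover over them, and the job is handed in at about 49 s of the 112 s allowed. I centred each piece with two grips at right angles, lowered it until it touched, and let go before fetching the next.

- **Cutters:** before the cover went on, the top picture showed four concentric lips standing centred on the base.
- **Cover:** both cameras show it level inside the rim. They place it within about 2 mm of the base centre, which is as good as the calibration. It touched down at the expected height (TCP 0.083 m).
- **Forces:** the highest contact force I read was about 7 N.
- **Bystanders:** the shaker, ramekin, scraper and green ring look unmoved.
- **Checks that disagreed:**
  - While held, the 50 and 64 read 1.5 to 2 mm narrower than their size, and the 50 looked tilted by 2–3°. Both stood level and centred once released.
  - The two cameras differed by about 2–3 mm in x for most pieces, so I used the average.
  - Some network masks and one lip fit were plainly wrong, and I left those out.

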